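Seat a tapered carrier head in an inclined tube rotator

ROBOT

A 6-joint arm with a two-finger parallel gripper is mounted at the origin on a cart in front of the work surface, level with it; the furniture and walls round the work are solid. World frame = base frame: x ahead of the robot, y to its left, z up, the work surface at z = 0. Lengths are in mm, angles in degrees, forces in N, time in s.
With the tool pointing down it reaches from about 300 to 850 mm from the base axis. Payload 4.2 kg.
Tool frame: the origin (TCP) lies midway between the tips of the shut fingers; the grasp point (between the pads) lies 19 mm behind it; x points along the fingers, y is the direction in which the jaws open and shut, and the axes are right-handed (so a half turn about x gives the same grasp; the last joint's range is limited). The gripper opens to 91 mm and grips with 3 to 60 N. Pads are 32 mm wide; open, the fingers measure 118 mm over their backs; the gripper's body (76 mm by 178 mm) begins 60 mm behind the grasp point.
Start: joints at [-1.146, 18.312, 89.639, -0, 72.044, -1.146], TCP at [575.016, 0, 213.976] pointing down, gripper open.
Joint ranges: [-177.97, 177.97], [-48.28, 115.42], [12.27, 149.76], [-77.06, 257.06], [2.81, 150.46], [-146.56, 146.56]. Speed limits (degrees/s): [147.25, 147.25, 180, 180, 180, 180].

INTERFACE

Orientations are given as [roll, pitch, yaw] about the fixed x, y, z axes, in that order (R = Rz(yaw) Ry(pitch) Rx(roll)).
In Python, from workcell import * gives the robot as it stands.
- The arm moves only by the shell command python3 -m handwheel 'ROWS' [FORCE]. ROWS is a JSON object of lists of equal length, an entry for each row: "gripper": the closure, from 0 (fully open) to 1 (shut); "offset": the shift along the tool's x, y, z in mm, a list of three; "rot": the turn, a rotation vector about the tool's x, y, z in degrees, a list of three. A call has 1 to 5 rows; each row is the pose to reach, as a shift and turn from the pose commanded when the call began, along the tool's axes at that moment; what a row does not reach only later rows make up. A row lasts 1/12 s, in which the tool goes at most 41.7 mm and 7.16 degrees, less where a joint would pass 70% of its speed; a pose out of reach is approached as far as the arm can. A call with a gripper value outside its range is refused whole. The fingers move at their own pace and stop on an object; FORCE is the grip in N (left out, the last holds). Time passes only in rows, so rows that repeat a pose let the fingers close. It gives the time, the measured TCP pose, the force and the opening at its end, in the units of the state.
- state(): the state, without advancing time (a new reading comes with each control period).
- grab_frame(name): name is "scene" or "side" or "wrist"; returns the picture (384x512x3 uint8, red, green, blue); there is no depth.
- camera_params(name): a dict with "fx", "fy", "cx", "cy" (pixels), "position" and "attitude" of the camera in the world; the wrist camera has in their place "hand_eye" (4x4, takes a point from camera to tool coordinates, whose origin is the TCP and whose axes are the tool frame's). Camera axes: x right, y up, looking along -z (the intrinsics and any distortion apply to the point x, -y, -z); pixel columns grow to the right and rows downward; lengths in mm; the calibration is good to about 2 mm. A picture is of the moment at which its call begins: read the wrist's pose just before it. camera_params takes no time and is no camera call.
- job_done(): hands the job in, once; it reports no verdict.
The state is a dict: "time_s": time; "qpos": joint angles; "qvel": joint speeds; "effort": joint torques, N m; "ee_pos": TCP position; "ee_rot": TCP orientation; "force": force on the tool from outside, world axes, zero at the start; "torque": the same for the moment, N m; "gripper_width": finger opening in mm.
Only numpy, scipy, OpenCV 4.12 (cv2) and the standard library are available. Lean on these libraries where they do the work, as an engineer would, in place of code of your own. Each camera call takes 0.05 s, during which the arm holds its last target.

TASK

Fit the carrier head with three tube rings to the tube rotator: set its tapered shank in the inclined socket lightly by hand so that its collar still stands about a centimetre proud and let go of it. Then drive it with at least two separate taps of the mallet on top of its knob, lifting off between them, the first only part of the way, until the shank is fully home with the collar flush on the spindle nose, and stand the mallet upright on the desk again. Use only the mallet to drive it in; leave the other two heads in their rack and do not shove or knock over the bottles.

Things in the scene. Friction and masses are not known exactly. Their poses are not given: they have to be found in the camera images.
- three_ring_head: Metal head with three white tube rings (17 wide, z 3 to 15, centred 21.5 off axis). Origin: on axis at underside of its collar (36 wide, 6 thick); z to the knob, up at the start. Below: taper shank 42 long, 23 wide at collar, 12 near the tip, tip 7. Above: knob 22 wide, z 6 to 54, flat top, grip at z = 38. 0.14 kg. This is the one to fit.
- two_ring_head: Metal head with two white tube rings (17 wide, z 3 to 15, centred 21.5 off axis). Origin: on axis at underside of its collar (36 wide, 6 thick); z to the knob, up at the start. Below: taper shank 42 long, 23 wide at collar, 12 near the tip, tip 7. Above: knob 22 wide, z 6 to 54, flat top, grip at z = 38. 0.14 kg. Stays in the rack.
- four_ring_head: Metal head with four white tube rings (17 wide, z 3 to 15, centred 21.5 off axis). Origin: on axis at underside of its collar (36 wide, 6 thick); z to the knob, up at the start. Below: taper shank 42 long, 23 wide at collar, 12 near the tip, tip 7. Above: knob 22 wide, z 6 to 54, flat top, grip at z = 38. 0.14 kg. Stays in the rack.
- head_rack: Grey block 58 x 204 mm, 50 high, fixed, at the desk's front, left or right; origin at the centre of its underside, y along its length. Three round holes in the top (28 wide, 44 deep) at y = -68, 0, 68 mm hold the upright heads loosely, collars on the top; which is where varies.
- spindle: Rotator's steel nose, 48 mm wide at its face, fixed. Origin: centre of its end face; z out along its axis, 35 deg from vertical towards the robot. Socket mouth 27 wide, 46 deep, with 4 sprung liners that centre and grip a shank. A head put in lightly stops 7 to 14 mm proud; force to drive it rises to about 8-15 N at home (collar on face, origins and z axes together); friction holds it.
- rotator: White housing that carries the spindle, fixed: base 160 x 140 mm, 56 high, with a grey inclined drum between two cheeks, 122 high; origin at the centre of its underside, front (-x) roughly towards the robot. Spindle face centre at (-45, 0, 135) mm.
- mallet: In-line tapping mallet standing on its face: head 38 mm wide and 30 mm high with a black rubber face below, then a wooden cylindrical handle 22 mm wide from 30 to 104 mm. Origin at the centre of the face, z along the handle. 0.25 kg. Grip the handle, about z = 68 mm.
- dropper_bottle_1: White dropper bottle with a red cap, 24 mm wide, 68 mm high, beside the mallet; origin at the centre of its underside. Leave it alone.
- dropper_bottle_2: White dropper bottle with a blue cap, 24 mm wide, 68 mm high, beside the mallet; origin at the centre of its underside. Leave it alone.
- brown_bottle: Brown bottle with a black dropper cap, 33 mm wide, 102 mm high; origin at the centre of its underside. Leave it alone.
- sanitiser: Pump bottle, 52 x 81 mm, 178 mm high; origin at the centre of its underside. Leave it alone.
Things that resemble listed ones, but are neither listed nor needed, are in the scene too. What is shaped like the mallet but blue is not meant. Leave any red look-alike of the three_ring_head alone.

How it is judged (in metres and radians):
On the way, in this order (a step that is already met when the one before it is completed fails the run):
1. the three-ring head stands in the socket along its axis, 2.5 to 22 mm proud, let go of (z of three_ring_head in the frame of spindle between 0.0025 and 0.022 m and distance between three_ring_head and spindle below 0.023 m and angle between the z axis of three_ring_head and the z axis of spindle, either way round below 0.2 rad and contact force between the fingers and three_ring_head below 0.1 N), for 0.2 s.
2. the mallet strikes the head a first time (contact force between mallet and three_ring_head above 1 N and distance between three_ring_head and spindle below 0.023 m).
3. the mallet is off the head again, which still stands more than 2 mm proud in the socket (contact force between mallet and three_ring_head below 0.1 N and z of three_ring_head in the frame of spindle above 0.002 m and distance between three_ring_head and spindle below 0.023 m), for 0.1 s.
4. the mallet strikes it again (all of step 2).
5. the head is home in the socket, collar within 2 mm of the nose (z of three_ring_head in the frame of spindle below 0.002 m and distance between three_ring_head and spindle below 0.004 m and angle between the z axis of three_ring_head and the z axis of spindle, either way round below 0.06 rad), for 0.1 s.
At the end, for the whole second after the job is handed in: The three-ring head is home: its shoulder within 2 mm of the spindle face along the axis, origins within 4 mm, axes within 0.06 rad; the mallet stands upright (within 0.1 rad) on its face on the desk; both released and at rest (all of step 5 and angle between mallet's own z axis and vertical below 0.1 rad and height (world z) of mallet below 0.006 m and contact force between each of the fingers, mallet and three_ring_head below 0.1 N and contact force between the fingers and mallet below 0.1 N and linear speed of each of three_ring_head, mallet below 0.02 m/s); the robot touches nothing.
It fails at once if the fingers touch the head once it is nearly home (driven in by hand, not by the mallet) (contact force between the fingers and three_ring_head above 0.5 N and distance between three_ring_head and spindle below 0.006 m and z of three_ring_head in the frame of spindle below 0.002 m).
It fails at once if another head is moved more than 20 mm (distance of any of two_ring_head, four_ring_head from where it was at the start of the episode above 0.02 m).
It fails at once if a bottle is moved more than 30 mm or tipped over (distance of any of dropper_bottle_1, dropper_bottle_2, brown_bottle, sanitiser from where it was at the start of the episode above 0.03 m or angle between any of dropper_bottle_1, dropper_bottle_2, brown_bottle, sanitiser's own z axis and vertical above 0.5 rad).
It also fails if it takes over 56 s, if anything falls off the work surface, if the arm or the gripper's body presses on something with over 40 N, if the wrist force passes 120 N, or if a joint passes its speed limit or range.

## Working session

There is one attempt and no reset: what is moved stays moved. The work goes in short steps, Python scripts to look and compute and a shell command to move; the robot and the scene stay as the last step left them, time stands still between calls to the robot, and variables do not carry over. Pictures are saved under pics/ and viewed, and the job is handed in when it is done.

```bash
ls; mkdir -p pics; python3 - <<'E'
from workcell import *
import cv2
print(state())
for n in ("scene","side","wrist"):
    print(n,camera_params(n))
    cv2.imwrite(f"pics/{n}0.png",cv2.resize(grab_frame(n)[:,:,::-1],(800,600),interpolation=cv2.INTER_CUBIC))
E
```

```text
pics
{'time_s': 0.0, 'qpos': array([-1.14703720e+00,  1.83526166e+01,  8.97079112e+01, -5.46555229e-04,
        7.20423918e+01, -1.14750607e+00]), 'qvel': array([-0.03907417, -0.00928738, -0.02230939, -0.03525233, -0.04671189,
        0.05634388]), 'effort': array([-5.01459035e-04, -4.12465632e+01, -2.31973493e+01,  7.28826877e-02,
        4.58198413e-02, -1.41870069e-04]), 'ee_pos': array([ 5.74490424e+02, -3.33299575e-03,  2.13100297e+02]), 'ee_rot': array([-90.85822997,  89.89707919, 179.14240787]), 'force': array([-0.02340118, -0.23743434, -0.12109858]), 'torque': array([-0.02230879,  0.05156239,  0.02332306]), 'gripper_width': 91.03062591333232}
scene {'fx': 366.29952246145837, 'fy': 366.29952246145837, 'cx': 251.90807284745125, 'cy': 196.05053243163223, 'position': array([  74.33030536, -465.97710855,  727.25863064]), 'attitude': array([ 45.03266031,   0.47888353, -44.55180273])}
side {'fx': 379.8121992698767, 'fy': 379.8121992698767, 'cx': 259.8251464393275, 'cy': 189.22765241230235, 'position': array([ 106.93783937, -695.56679245,  454.61479263]), 'attitude': array([ 67.68109058,  -0.62760375, -33.37766248])}
wrist {'fx': 311.5113180962097, 'fy': 311.5113180962097, 'cx': 255.2453909045386, 'cy': 191.51618197938814, 'hand_eye': array([[ 4.76633979e-04,  2.90783077e-01, -9.56788887e-01,
        -1.71018944e+02],
       [ 9.99999602e-01,  5.82646135e-04,  6.75235085e-04,
        -6.47693723e-02],
       [ 7.53816283e-04, -9.56788829e-01, -2.90782684e-01,
        -8.25037350e+01],
       [ 0.00000000e+00,  0.00000000e+00,  0.00000000e+00,
         1.00000000e+00]])}
```

View pics/scene0.png

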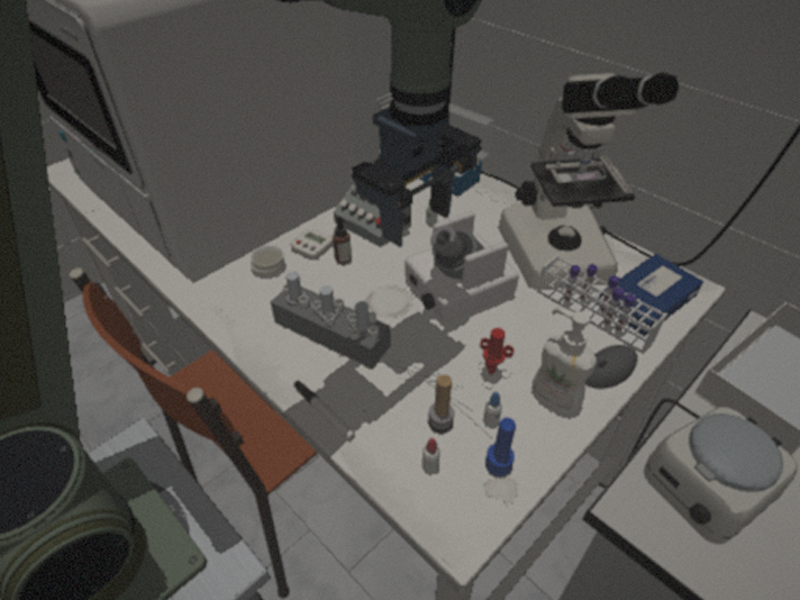

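View pics/side0.png

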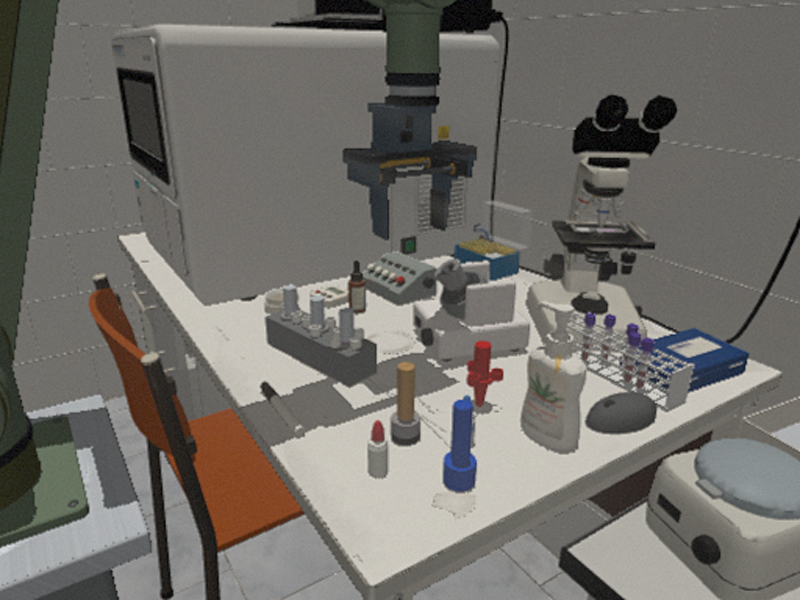

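View pics/wrist0.png

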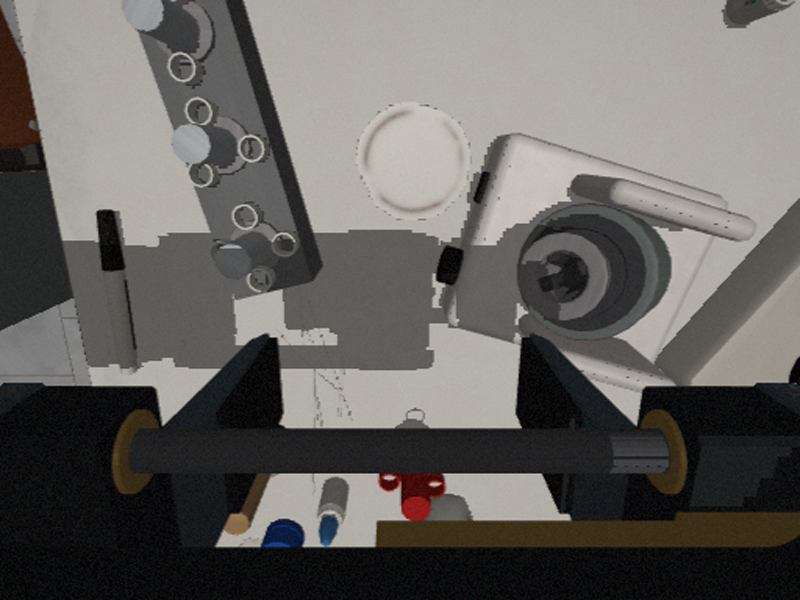

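```bash
cat > h.py <<'E'
from workcell import *
import cv2, numpy as np, sys
from scipy.spatial.transform import Rotation as Ro
def Rm(r): return Ro.from_euler('xyz',r,degrees=True).as_matrix()
def cam(n,st=None):
    c=camera_params(n)
    if n=='wrist':
        st=st or state(); T=np.eye(4);T[:3,:3]=Rm(st['ee_rot']);T[:3,3]=st['ee_pos']
        W=T@c['hand_eye']; R,p=W[:3,:3],W[:3,3]
    else: R,p=Rm(c['attitude']),np.array(c['position'])
    return dict(R=R,p=p,f=c['fx'],c=(c['cx'],c['cy']))
def ray(C,u,v):  # native px
    d=np.array([(u-C['c'][0])/C['f'],-(v-C['c'][1])/C['f'],-1.]);d=C['R']@d
    return C['p'],d/np.linalg.norm(d)
def plane(C,u,v,z):
    p,d=ray(C,u,v); return p+d*(z-p[2])/d[2]
def proj(C,P):
    q=C['R'].T@(np.asarray(P,float)-C['p']); return np.array([C['c'][0]+C['f']*q[0]/-q[2], C['c'][1]+C['f']*q[1]/q[2]])
def tri(rays):
    A=np.zeros((3,3));b=np.zeros(3)
    for p,d in rays:
        M=np.eye(3)-np.outer(d,d);A+=M;b+=M@p
    x=np.linalg.solve(A,b);res=[np.linalg.norm((np.eye(3)-np.outer(d,d))@(x-p)) for p,d in rays]
    return x,res
def snap(n,fn,crop=None):
    st=state();im=grab_frame(n)[:,:,::-1].copy()
    np.savez(f'pics/{fn}.npz',im=im,pos=st['ee_pos'],rot=st['ee_rot'])
    save(im,fn,crop);return im,cam(n,st)
def save(im,fn,crop=None):
    if crop: x0,y0,x1,y1=crop; im=im[y0:y1,x0:x1]
    k=min(800/im.shape[1],600/im.shape[0])
    cv2.imwrite(f'pics/{fn}.png',cv2.resize(im,None,fx=k,fy=k,interpolation=cv2.INTER_CUBIC))
    print(fn,'scale',k,'crop',crop)
def load(n,fn):
    z=np.load(f'pics/{fn}.npz');return z['im'],cam(n,dict(ee_pos=z['pos'],ee_rot=z['rot']))
E
python3 - <<'E'
from h import *
C=cam('wrist');S=cam('scene');D=cam('side')
print(Rm(state()['ee_rot']).round(2))
k=1.5625
for n,(u,v),z in [('knobA',(145,15),104),('knobB',(192,143),104),('knobC',(233,260),104),('spindle mouth',(562,275),135),('rackcorner',(322,268),50),('rackcornerL',(238,298),50),('housing',(505,135),56),('housing2',(447,320),56)]:
    print(n,plane(C,u/k,v/k,z).round(0))
for n,(u,v),z in [('malletTop',(443,382),104),('bottle1',(431,443),68),('b2',(494,398),68),('red',(497,335),54),('blue',(507,425),104)]:
    print(n,plane(S,u/k,v/k,z).round(0))
# side view zooms
for n in ('scene','side'):
    im,_=snap(n,n+'1',(150,150,420,330))
E
```

```text
[[-0.  1. -0.]
 [ 0. -0. -1.]
 [-1. -0. -0.]]
knobA [444. 149. 104.]
knobB [461.  87. 104.]
knobC [477.  21. 104.]
spindle mouth [660.  20. 135.]
rackcorner [520.   4.  50.]
rackcornerL [459. -18.  50.]
housing [642.  92.  56.]
housing2 [609. -33.  56.]
malletTop [ 454. -169.  104.]
bottle1 [ 390. -208.   68.]
b2 [ 505. -221.   68.]
red [ 614. -143.   54.]
blue [ 460. -272.  104.]
scene1 scale 2.962962962962963 crop (150, 150, 420, 330)
side1 scale 2.962962962962963 crop (150, 150, 420, 330)
```

```bash
python3 -m handwheel '{"gripper":[0.4,0.4,0.4,0.4,0.4],"offset":[[0,-30,-10],[0,-60,-20],[0,-90,-30],[0,-110,-30],[0,-110,-30]],"rot":[[0,0,0],[0,0,0],[0,0,0],[0,0,0],[0,0,0]]}' 20
python3 -c "
from h import *
snap('wrist','w1')"
```

```text
time_s: 0.67
ee_pos: [460.9, 30.4, 214.0]
ee_rot: [-88.4, 89.8, -178.4]
force: [-1.2, -1.0, 0.3]
gripper_width: 61.1
w1 scale 1.5625 crop None
```

View pics/w1.png

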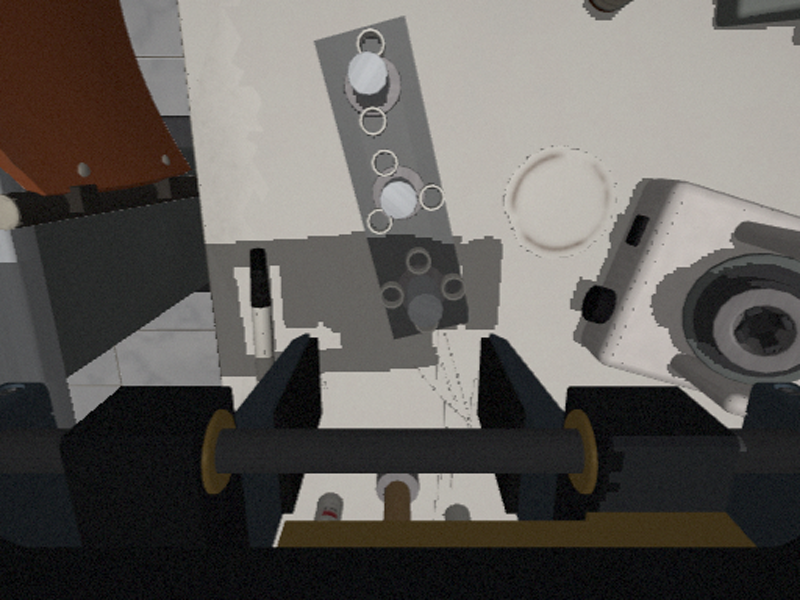

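View pics/scene1.png

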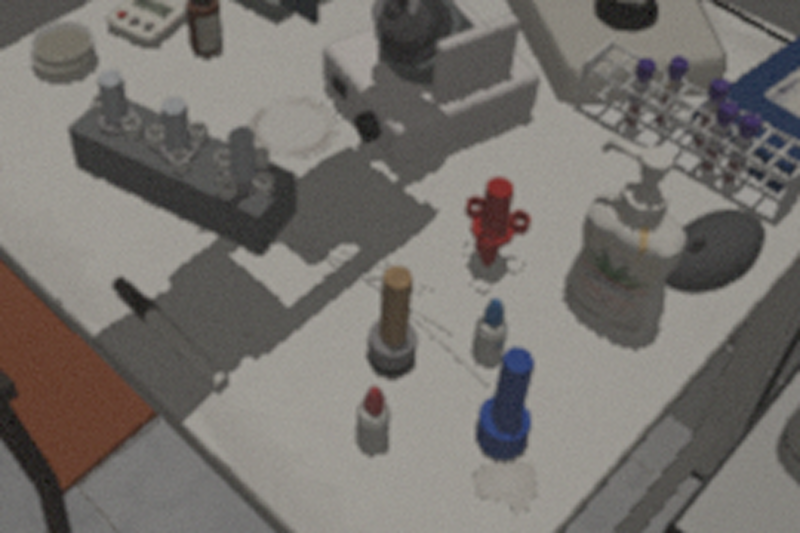

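View pics/side1.png

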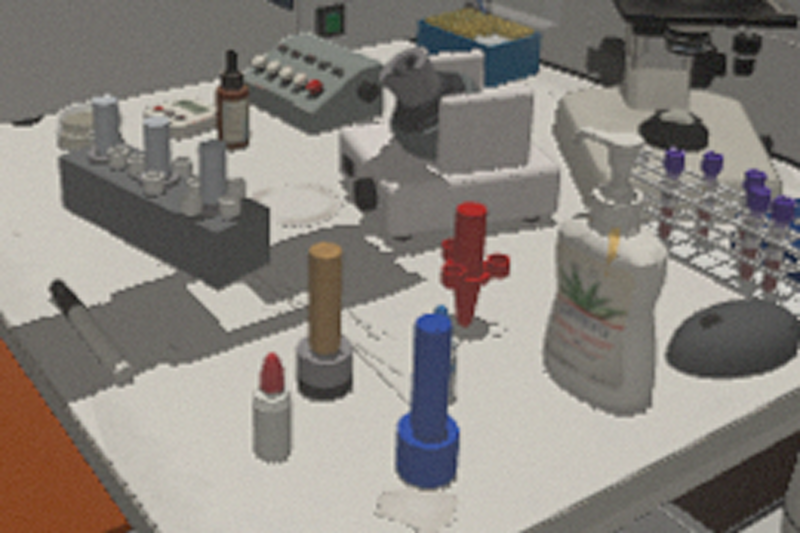

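```bash
python3 - <<'E'
from h import *
im=cv2.imread('pics/wrist0.png');im=cv2.resize(im,(512,384),interpolation=cv2.INTER_AREA)
save(im,'w0z',(310,110,460,222))
im,C=load('wrist','w1')
save(im,'w1z',(350,110,500,222)) if 0 else save(im,'w1z',(362,110,512,222))
save(im,'w1r',(190,0,320,97*2//2+130))
# knob B top: bright bluish blob near (255,128)
k=1.5625
for n,(u,v),z in [('A',(368,73),104),('B',(399,201),104),('C',(425,310),104)]:
    print(n,plane(C,u/k,v/k,z).round(1))
E
```

```text
w0z scale 5.333333333333333 crop (310, 110, 460, 222)
w1z scale 5.333333333333333 crop (362, 110, 512, 222)
w1r scale 2.643171806167401 crop (190, 0, 320, 227)
A [444.  152.5 104. ]
B [460.4  85.8 104. ]
C [476.2  20.6 104. ]
```

View pics/w0z.png

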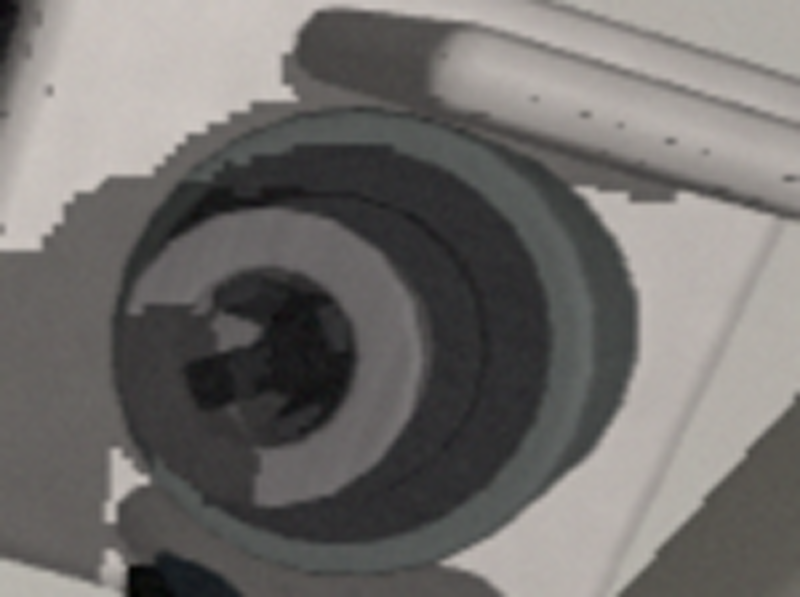

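View pics/w1z.png

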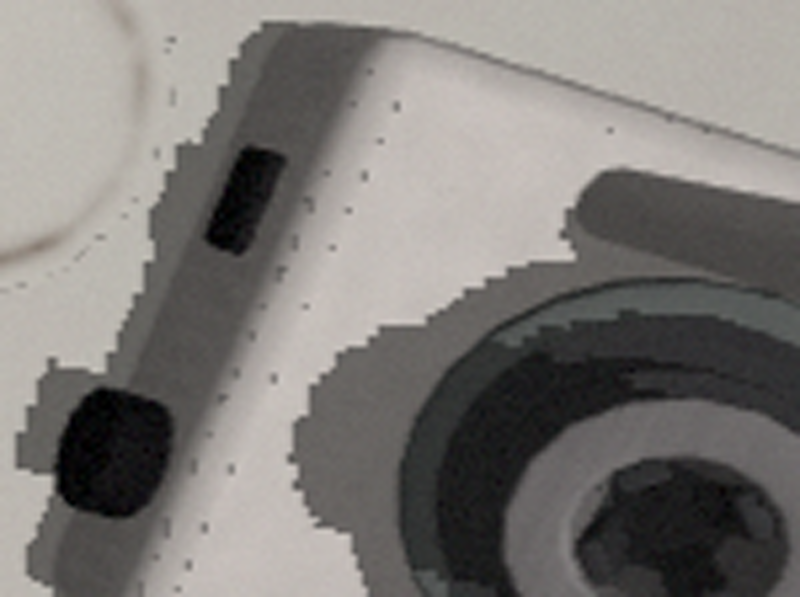

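View pics/w1r.png

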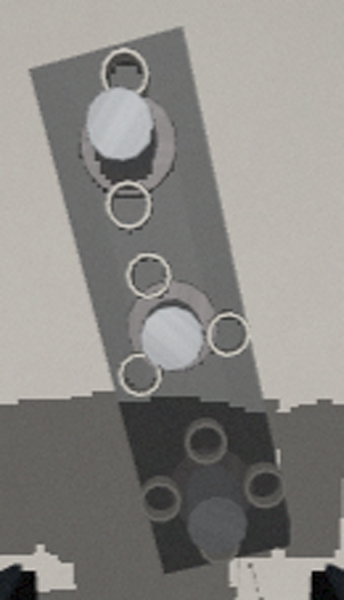

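```bash
python3 - <<'E'
from h import *
C0=cam('wrist',dict(ee_pos=np.array([574.49,0,213.1]),ee_rot=np.array([-90.858,89.897,179.142])))
im,C1=load('wrist','w1')
print(C1['p'])
save(im,'w1n',(412,160,512,235))
x,r=tri([ray(C0,361,176.9),ray(C1,490.4,215)]);print(x,r)
w0=lambda u,v:(310+u/5.333,110+v/5.333)
w1=lambda u,v:(362+u/5.333,110+v/5.333)
for a,b,C,f,z in [((420,33),(800,150),C1,w1,56),((240,255),(285,155),C1,w1,40),((445,30),(800,130),C0,w0,122),((470,95),(800,215),C0,w0,122),((600,597),(785,220),C0,w0,56)]:
    d=plane(C,*f(*b),z)-plane(C,*f(*a),z); print(np.degrees(np.arctan2(d[1],d[0])))
for n in ('scene','side'):
    im,_=snap(n,n+'2');save(im,n+'2z',(255,130,345,200))
    im=load(n,n+'2')[0];save(im,n+'2m',(225,220,365,325))
E
```

```text
[461.23104498 112.87022253 385.00126362]
w1n scale 8.0 crop (412, 160, 512, 235)
[659.99822996  18.55774675 137.49833386] [np.float64(1.463396091724363), np.float64(1.4633960917244069)]
-15.907187587729165
73.18977645754369
-14.87934852526922
-18.906404607577592
73.31105922200408
scene2 scale 1.5625 crop None
scene2z scale 8.571428571428571 crop (255, 130, 345, 200)
scene2m scale 5.714285714285714 crop (225, 220, 365, 325)
side2 scale 1.5625 crop None
side2z scale 8.571428571428571 crop (255, 130, 345, 200)
side2m scale 5.714285714285714 crop (225, 220, 365, 325)
```

View pics/w1n.png

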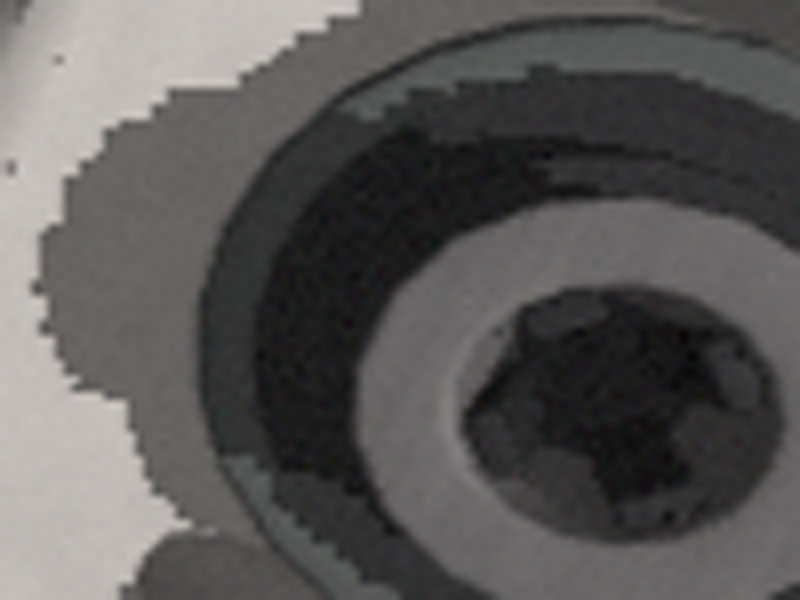

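View pics/scene2z.png

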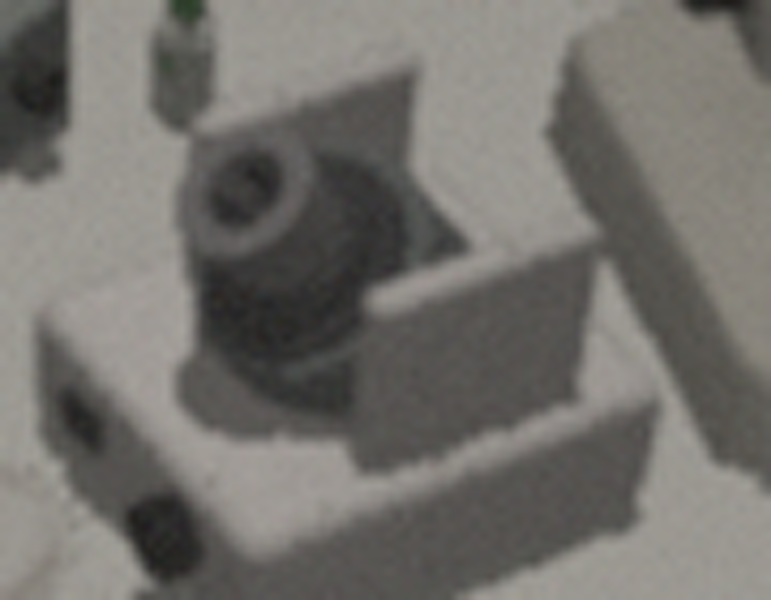

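View pics/side2z.png

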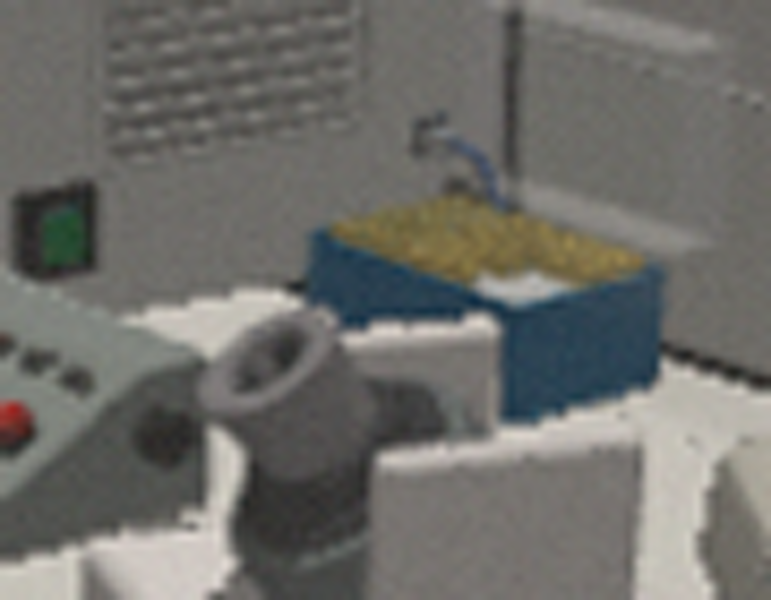

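View pics/scene2m.png

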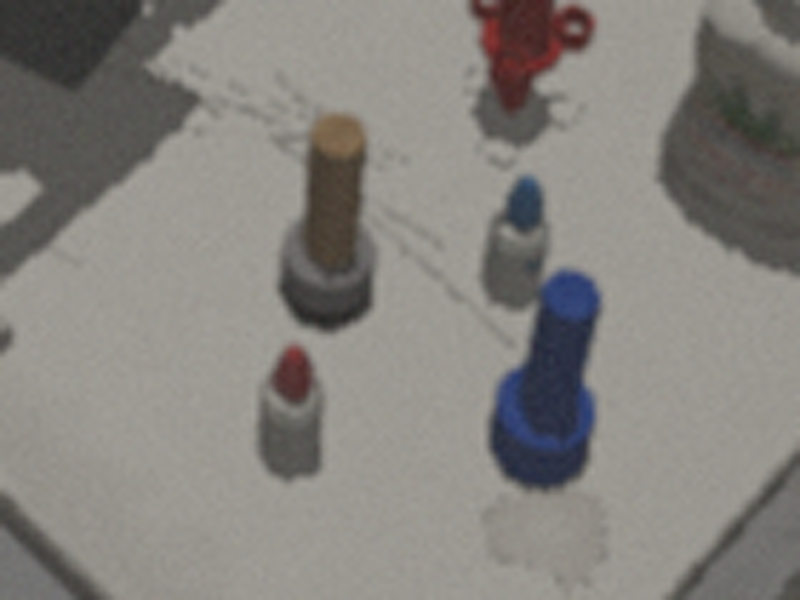

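View pics/side2m.png

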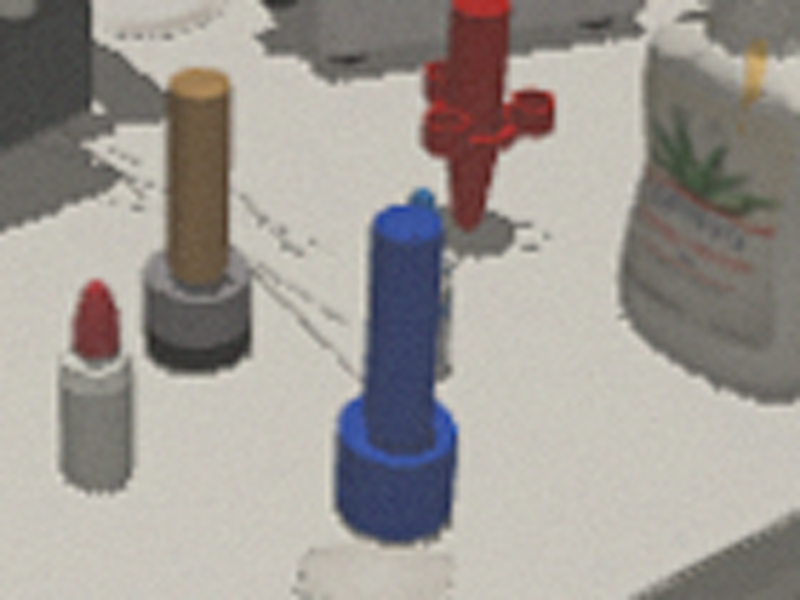

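```bash
python3 - <<'E'
from h import *
C0=cam('wrist',dict(ee_pos=np.array([574.49,0,213.1]),ee_rot=np.array([-90.858,89.897,179.142])))
im,C1=load('wrist','w1');S=cam('scene');D=cam('side')
o=[(C0,361,176.9),(C1,489.5,211.3),(S,283.6,152.4),(D,286.3,172.6)]
x,r=tri([ray(*a) for a in o]);print(x,r)
for a in o: print(plane(*a,135).round(1), (proj(a[0],x)-a[1:]).round(1))
m=[(S,284.2,243.8),(D,259.7,234.7)]
x,r=tri([ray(*a) for a in m]);print('mallet',x,r,[plane(*a,104).round(1) for a in m])
# base: bottom ellipse lowest pts
print('mallet base?',plane(S,225+328/5.714,220+300/5.714,0),plane(D,225+197/5.714,220+348/5.714,0))
print('b1',plane(S,225+293/5.714,220+350/5.714,66),'b2',plane(S,225+527/5.714,220+182/5.714,66),'b1 side',plane(D,225+96/5.714,220+285/5.714,66))
E
```

```text
[662.03295182  18.70040121 131.21725076] [np.float64(0.5171194744506096), np.float64(1.03888093108035), np.float64(0.9933630434258968), np.float64(0.7655865048175975)]
[661.2  19.4 135. ] [-0.5 -0.3]
[660.3  19.5 135. ] [-1.3 -0.7]
[657.4  16.1 135. ] [ 0.4 -0.1]
[654.    8.9 135. ] [ 0.1 -0.3]
mallet [ 458.9523152  -167.01514132  100.25210983] [np.float64(0.5232047898792668), np.float64(0.5232047898792135)] [array([ 456.1, -168.7,  104. ]), array([ 455.9, -172.5,  104. ])]
mallet base? [ 4.54625490e+02 -1.71956932e+02 -1.13686838e-13] [ 456.18694775 -173.24784821    0.        ]
b1 [ 395.36682667 -203.93161378   66.        ] b2 [ 514.43116354 -217.06632114   66.        ] b1 side [ 396.85566839 -205.11594506   66.        ]
```

```bash
cat >> h.py <<'E'
def deltas(P,R,base=None):
    "offset & rotvec from current measured pose to target TCP P, rotation R"
    s=state(); p0,R0=s['ee_pos'],Rm(s['ee_rot'])
    print('t',s['time_s'],'pos',p0.round(1),'off',(R0.T@(np.array(P)-p0)).round(1),'rot',np.degrees(Ro.from_matrix(R0.T@R).as_rotvec()).round(2),'w',round(s['gripper_width'],1),'F',s['force'].round(1))
DOWN=np.array([[0,1,0],[0,0,-1],[-1,0,0.]])
def spin(yaw=-16.5,tilt=35):
    z=Ro.from_euler('z',yaw,degrees=True).as_matrix()@np.array([-np.sin(np.radians(tilt)),0,np.cos(np.radians(tilt))])
    x=-z; h=Ro.from_euler('z',yaw,degrees=True).as_matrix()@np.array([0,-1,0.])  # tool z
    return np.column_stack([x,np.cross(h,x),h])
E
python3 - <<'E'
from h import *
for i in range(3): deltas([460.5,86,70],DOWN)
print(spin().round(2))
E
```

```text
t 0.8167 pos [466.   30.  214.4] off [144.4  -5.8 -56. ] rot [-0.    0.   -0.11] w 55.5 F [ 0.2 -0.1 -0.2]
t 0.8167 pos [466.   30.  214.4] off [144.4  -5.8 -56. ] rot [-0.    0.   -0.11] w 55.5 F [ 0.2 -0.1 -0.2]
t 0.8167 pos [466.   30.  214.4] off [144.4  -5.8 -56. ] rot [-0.    0.   -0.11] w 55.5 F [ 0.2 -0.1 -0.2]
[[ 0.55  0.79 -0.28]
 [-0.16 -0.23 -0.96]
 [-0.82  0.57  0.  ]]
```

```bash
python3 -m handwheel '{"gripper":[0.4,0.4,0.4,0.4,0.4],"offset":[[20,-5,-30],[45,-5,-56],[70,-5,-56],[70,-5,-56],[70,-5,-56]],"rot":[[0,0,0],[0,0,0],[0,0,0],[0,0,0],[0,0,0]]}' 20
python3 -c "
from h import *
deltas([460.5,86,70],DOWN)
snap('wrist','w2')"
```

```text
time_s: 1.23
ee_pos: [460.4, 85.9, 143.1]
ee_rot: [-74.6, 89.9, -164.6]
force: [1.9, 0.1, -0.4]
gripper_width: 54.7
t 1.2333 pos [460.4  85.9 143.1] off [73.1  0.3 -0.2] rot [0.01 0.04 0.14] w 54.7 F [ 1.9  0.1 -0.4]
w2 scale 1.5625 crop None
```

View pics/w2.png

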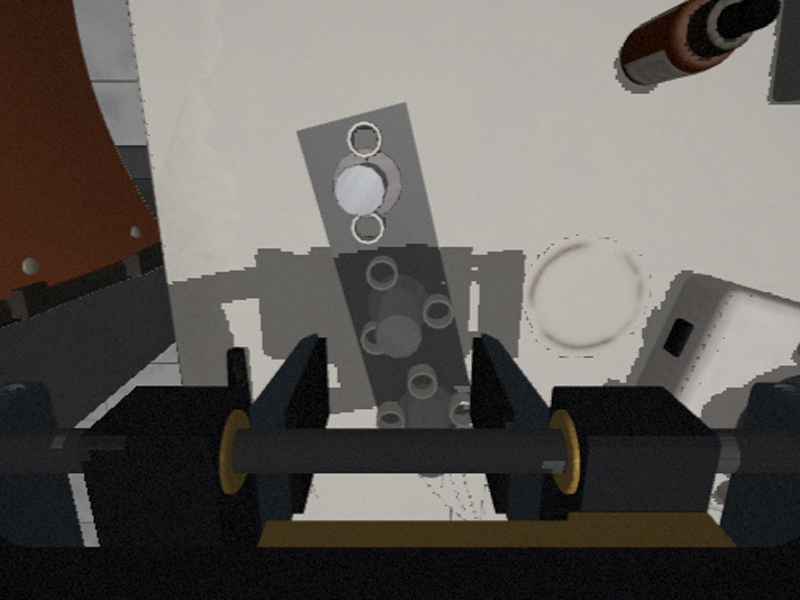

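```bash
python3 -c "
from h import *
im,C=load('wrist','w2'); print(plane(C,398/1.5625,336/1.5625,104))"
python3 -m handwheel '{"gripper":[0.4,0.4,0.4,0.4,0.4],"offset":[[30,0,0],[60,0,0],[74,0,0],[74,0,0],[74,0,0]],"rot":[[0,0,0],[0,0,0],[0,0,0],[0,0,0],[0,0,0]]}' 20
python3 -m handwheel '{"gripper":[0.9,0.9,0.9,0.9,0.9],"offset":[[0,0,0],[0,0,0],[0,0,0],[0,0,0],[0,0,0]],"rot":[[0,0,0],[0,0,0],[0,0,0],[0,0,0],[0,0,0]]}' 20
python3 -c "
from h import *
deltas([460.5,86,70],DOWN)
snap('wrist','w3')"
```

```text
[459.72410187  86.7496069  104.        ]
time_s: 1.7
ee_pos: [461.5, 85.6, 71.0]
ee_rot: [96.4, 89.9, 6.3]
force: [0.2, 0.1, 1.3]
gripper_width: 54.5
time_s: 2.12
ee_pos: [460.4, 86.0, 70.6]
ee_rot: [98.4, 89.9, 8.4]
force: [0.1, -0.7, 0.0]
gripper_width: 24.2
t 2.1167 pos [460.4  86.   70.6] off [0.6 0.1 0. ] rot [ 0.   -0.01 -0.08] w 24.2 F [ 0.1 -0.7  0. ]
w3 scale 1.5625 crop None
```

View pics/w3.png

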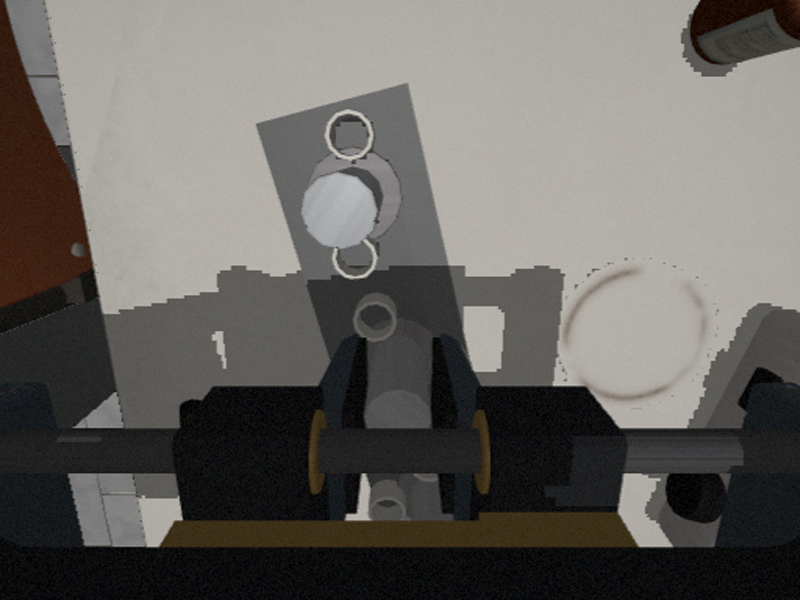

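Closing on the knob; finish closing with a firmer grip, then lift.

```bash

python3 -m handwheel '{"gripper":[0.95,0.95,0.95],"offset":[[0,0,0],[0,0,0],[0,0,0]],"rot":[[0,0,0],[0,0,0],[0,0,0]]}' 30
python3 -m handwheel '{"gripper":[0.95,0.95,0.95,0.95,0.95],"offset":[[-10,0,0],[-35,0,0],[-75,0,0],[-115,0,0],[-150,0,0]],"rot":[[0,0,0],[0,0,0],[0,0,0],[0,0,0],[0,0,0]]}' 30
python3 - <<'E'
from h import *
snap('wrist','w4')
R=spin(); z=-R[:,0]; P=np.array([660,19,135])
# head z of TCP: 
for h in (19+75,19+30,19+11): deltas(P+z*h,R)
E
```

```text
time_s: 2.42
ee_pos: [460.2, 86.1, 70.4]
ee_rot: [98.1, 90.0, 8.1]
force: [-1.6, -0.9, 5.5]
gripper_width: 19.9
time_s: 2.83
ee_pos: [459.7, 86.0, 221.6]
ee_rot: [-32.9, 90.0, -122.9]
force: [1.3, 0.5, -1.6]
gripper_width: 20.2
w4 scale 1.5625 crop None
t 2.8833 pos [463.8  86.7 228.4] off [ 18.3 144.3  52.4] rot [15.9  -5.27 34.01] w 20.3 F [3.1 0.8 4.1]
t 2.8833 pos [463.8  86.7 228.4] off [ 55.4 168.5  59.8] rot [15.9  -5.27 34.01] w 20.3 F [3.1 0.8 4.1]
t 2.8833 pos [463.8  86.7 228.4] off [ 71.1 178.8  63. ] rot [15.9  -5.27 34.01] w 20.3 F [3.1 0.8 4.1]
```

View pics/w4.png

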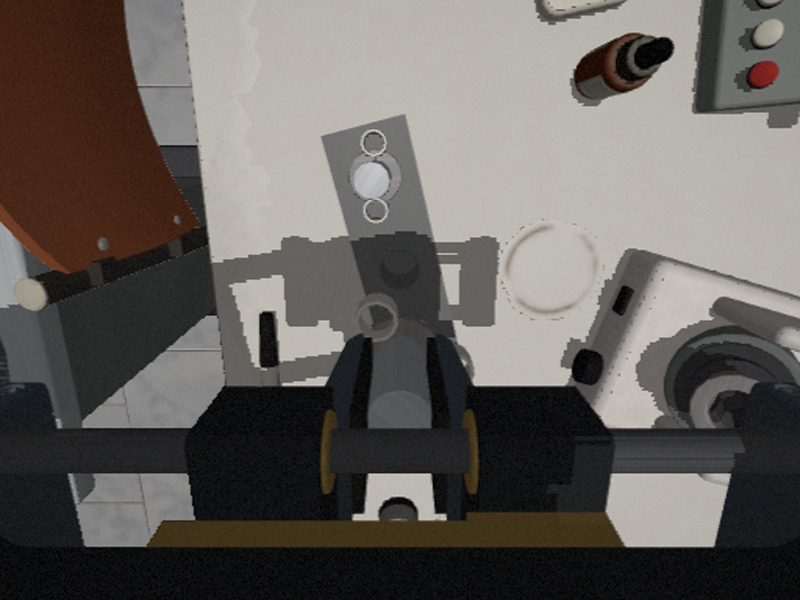

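```bash

python3 -m handwheel '{"gripper":[0.95,0.95,0.95,0.95,0.95],"offset":[[0,28,10],[0,56,20],[0,84,30],[0,112,40],[5,138,50]],"rot":[[2.6,-0.9,5.6],[5.3,-1.8,11.3],[7.9,-2.6,17.0],[10.6,-3.5,22.7],[13.2,-4.4,28.3]]}' 30
python3 - <<'E'
from h import *
R=spin(); z=-R[:,0]; P=np.array([660,19,135])
for h in (19+75,): deltas(P+z*h,R)
E
```

```text
time_s: 3.3
ee_pos: [599.5, 35.8, 215.9]
ee_rot: [88.2, 61.1, -15.4]
force: [1.1, -0.9, -2.5]
gripper_width: 20.2
t 3.3 pos [599.5  35.8 215.9] off [ 7.7  5.9 -0.8] rot [ 2.73 -0.67  6.06] w 20.2 F [ 1.1 -0.9 -2.5]
```

```bash

python3 -m handwheel '{"gripper":[0.95,0.95,0.95],"offset":[[5,4,0],[5,4,0],[5,4,0]],"rot":[[2.7,-0.7,5.8],[2.7,-0.7,5.8],[2.7,-0.7,5.8]]}' 30
python3 - <<'E'
from h import *
R=spin(); z=-R[:,0]; P=np.array([660,19,135])
for h in (19+75,): deltas(P+z*h,R)
snap('wrist','w5');
im,C=snap('side','s5',(240,110,360,200));im,C=snap('scene','c5',(230,80,350,170))
E
```

```text
time_s: 3.55
ee_pos: [601.2, 34.6, 209.2]
ee_rot: [89.4, 55.9, -16.9]
force: [-0.5, 0.4, -1.5]
gripper_width: 20.2
t 3.55 pos [601.2  34.6 209.2] off [ 1.5  7.3 -1.7] rot [0.31 0.21 0.91] w 20.2 F [-0.5  0.4 -1.5]
w5 scale 1.5625 crop None
s5 scale 6.666666666666667 crop (240, 110, 360, 200)
c5 scale 6.666666666666667 crop (230, 80, 350, 170)
```

View pics/w5.png

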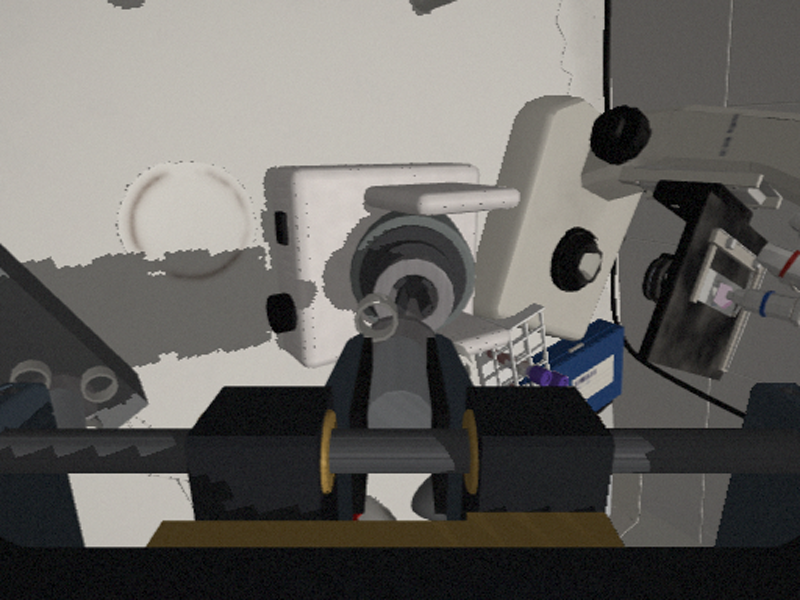

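View pics/s5.png

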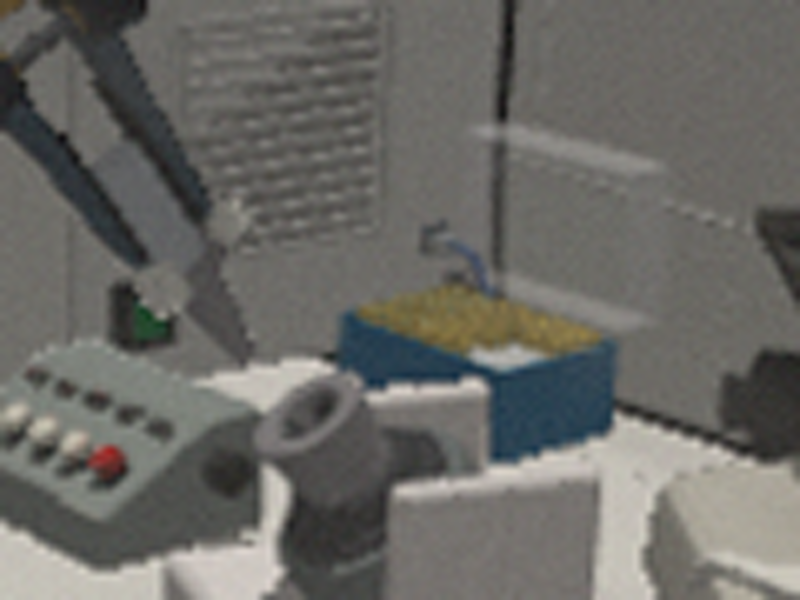

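View pics/c5.png

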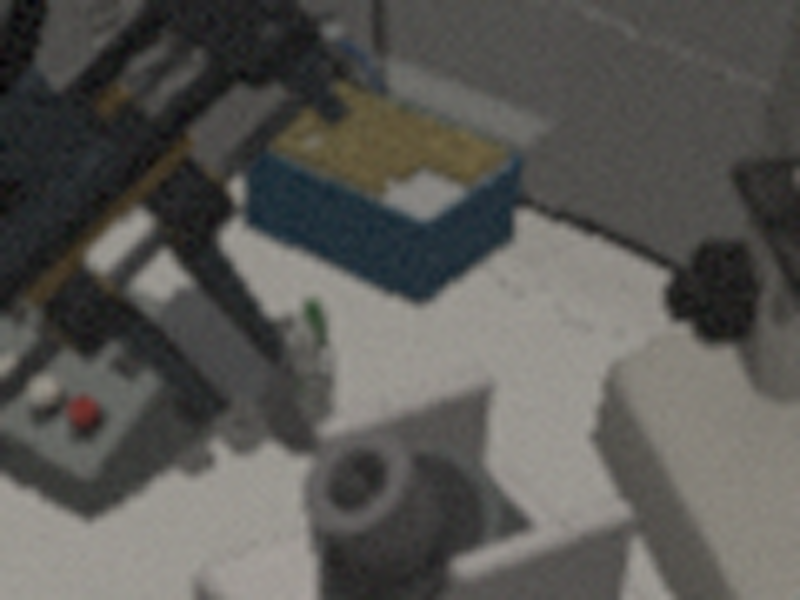

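```bash
python3 - <<'E'
from h import *
im,C=load('wrist','w5');k=1.5625
for P in ([660,19,135],[662,18.7,131.2]): print((proj(C,P)*k).round(1))
save(im,'w5z',(220,150,310,217))
st=state();R=Rm(st['ee_rot'])
print(st['ee_pos'])
D=cam('side');S=cam('scene')
z=spin()[:,0]
# head tip predicted
tip=st['ee_pos']+R[:,0]*61; print('tip',tip, ((proj(D,tip)-[240,110])*6.667).round(0),((proj(S,tip)-[230,80])*6.667).round(0))
P=[660,19,135];print(((proj(D,P)-[240,110])*6.667).round(0),((proj(S,P)-[230,80])*6.667).round(0))
E
```

```text
[414.2 298. ]
[413.2 295.4]
w5z scale 8.88888888888889 crop (220, 150, 310, 217)
[603.86011473  34.64210907 212.36491679]
tip [636.82924976  24.76813337 162.00083495] [248. 345.] [308. 440.]
[305. 407.] [356. 476.]
```

View pics/w5z.png

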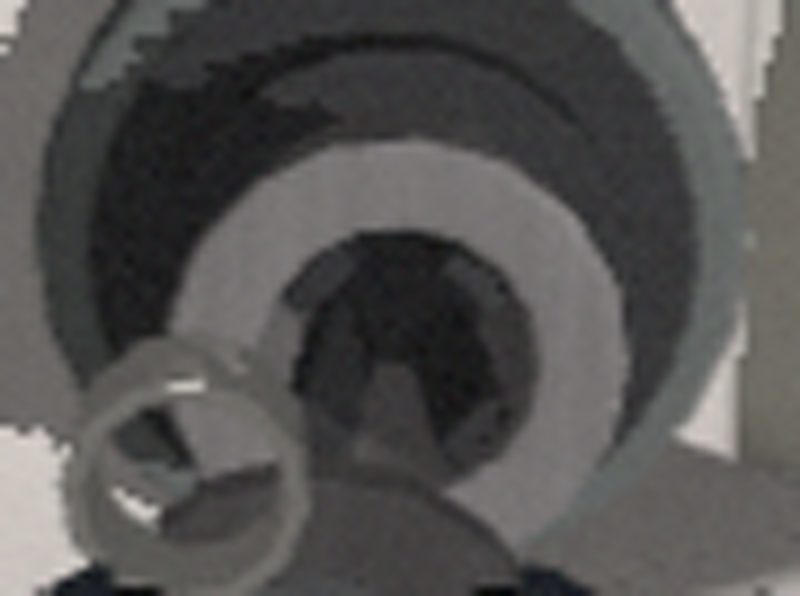

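```bash
python3 - <<'E'
from h import *
R=spin(); z=-R[:,0]; P=np.array([660.5,19.2,134.7])
for h in (19+75,19+30): deltas(P+z*h,R)
E
```

```text
t 3.7 pos [603.9  34.6 212.4] off [ 3.2  3.6 -1.3] rot [0.2  0.1  0.65] w 19.9 F [-0.2  0.7 -1.7]
t 3.7 pos [603.9  34.6 212.4] off [48.2  4.1 -1.3] rot [0.2  0.1  0.65] w 19.9 F [-0.2  0.7 -1.7]
```

```bash

python3 -m handwheel '{"gripper":[0.95,0.95,0.95,0.95,0.95],"offset":[[3,4,-1.3],[18,4,-1.3],[33,4,-1.3],[33,4,-1.3],[33,4,-1.3]],"rot":[[0.2,0.1,0.6],[0.2,0.1,0.6],[0.2,0.1,0.6],[0.2,0.1,0.6],[0.2,0.1,0.6]]}' 30
python3 - <<'E'
from h import *
R=spin(); z=-R[:,0]; P=np.array([660.5,19.2,134.7])
for h in (19+30,19+12): deltas(P+z*h,R)
snap('wrist','w6',(180,120,340,240))
im,C=snap('side','s6',(240,110,360,200))
deltas(P+z*31,R)
E
```

```text
time_s: 4.12
ee_pos: [625.4, 29.2, 187.1]
ee_rot: [90.0, 55.1, -16.6]
force: [0.1, -0.3, -2.6]
gripper_width: 20.0
t 4.1167 pos [625.4  29.2 187.1] off [14.9 -0.1 -0.4] rot [-0.03  0.04  0.06] w 20.0 F [ 0.1 -0.3 -2.6]
t 4.1167 pos [625.4  29.2 187.1] off [32.9 -0.1 -0.4] rot [-0.03  0.04  0.06] w 20.0 F [ 0.1 -0.3 -2.6]
w6 scale 5.0 crop (180, 120, 340, 240)
s6 scale 6.666666666666667 crop (240, 110, 360, 200)
t 4.2167 pos [625.5  29.5 188.3] off [33.8 -0.9 -0. ] rot [-0.04 -0.02 -0.05] w 20.3 F [ 0.7  0.1 -2.2]
```

View pics/w6.png

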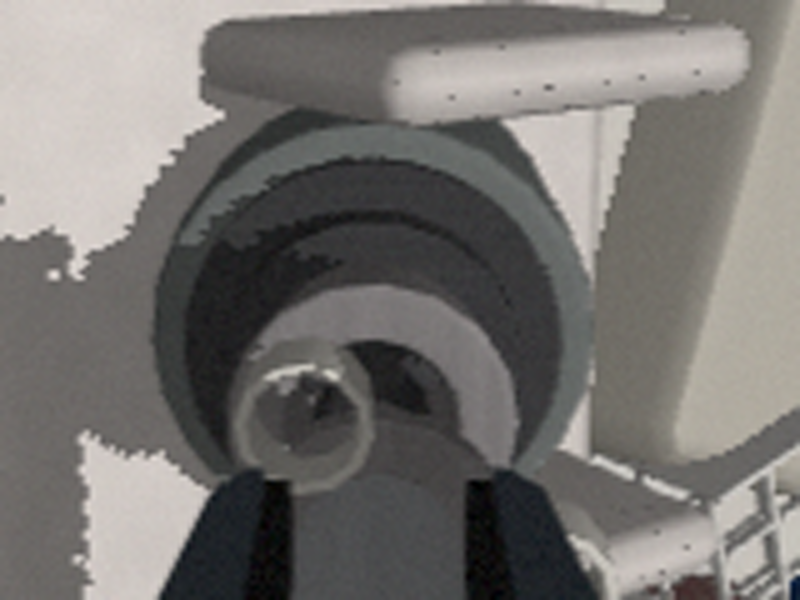

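View pics/s6.png

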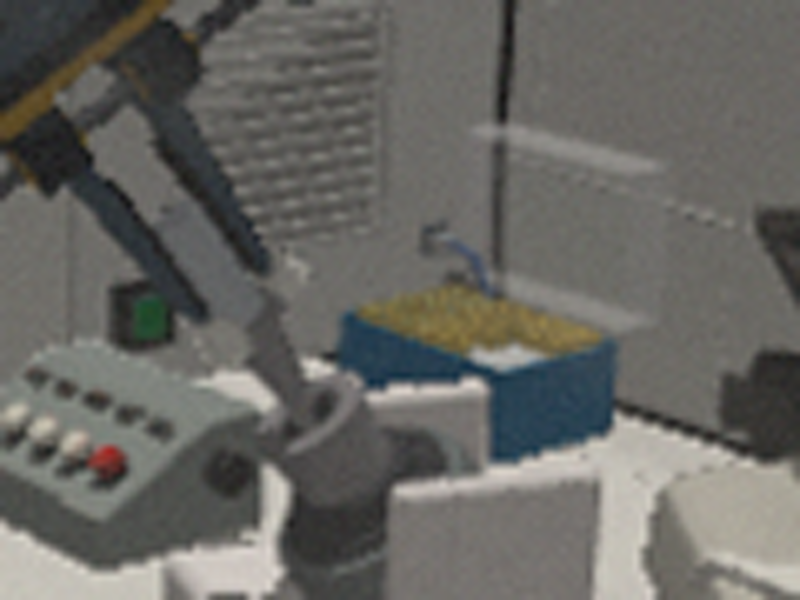

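```bash

python3 -m handwheel '{"gripper":[0.95,0.95,0.95,0.95],"offset":[[8,-0.5,0],[16,-0.5,0],[16,-0.5,0],[16,-0.5,0]],"rot":[[0,0,0],[0,0,0],[0,0,0],[0,0,0]]}' 30
python3 - <<'E'
from h import *
R=spin(); z=-R[:,0]; P=np.array([660.5,19.2,134.7])
deltas(P+z*31,R); s=state();print(Rm(s['ee_rot']).T@s['force'])
E
python3 -m handwheel '{"gripper":[0.95,0.95,0.95,0.95],"offset":[[6,0,0],[11,0,0],[11,0,0],[11,0,0]],"rot":[[0,0,0],[0,0,0],[0,0,0],[0,0,0]]}' 30
python3 - <<'E'
from h import *
R=spin(); z=-R[:,0]; P=np.array([660.5,19.2,134.7])
deltas(P+z*31,R); s=state();print(Rm(s['ee_rot']).T@s['force'])
E
```

```text
time_s: 4.55
ee_pos: [633.4, 26.9, 173.5]
ee_rot: [90.0, 55.1, -16.6]
force: [-0.2, 0.2, -1.3]
gripper_width: 20.5
t 4.55 pos [633.4  26.9 173.5] off [16.9  0.9 -0.3] rot [-0.    0.03  0.07] w 20.5 F [-0.2  0.2 -1.3]
[ 0.93437483 -0.93558351 -0.14005246]
time_s: 4.88
ee_pos: [639.6, 25.2, 164.6]
ee_rot: [90.0, 55.0, -16.5]
force: [-0.2, 0.2, -1.5]
gripper_width: 20.2
t 4.8833 pos [639.6  25.2 164.6] off [ 6.   0.7 -0.2] rot [-0.01  0.02  0.04] w 20.2 F [-0.2  0.2 -1.5]
[ 1.11422871 -1.05288295 -0.1090994 ]
```

```bash

cat > q.py <<'E'
from h import *
R=spin(); z=-R[:,0]; P=np.array([660.5,19.2,134.7])
deltas(P+z*29,R); s=state();print('toolF',(Rm(s['ee_rot']).T@s['force']).round(2))
E
python3 -m handwheel '{"gripper":[0.95,0.95,0.95],"offset":[[2,0.4,0],[4,0.4,0],[4,0.4,0]],"rot":[[0,0,0],[0,0,0],[0,0,0]]}' 30 >/dev/null; python3 q.py
python3 -m handwheel '{"gripper":[0.95,0.95,0.95],"offset":[[1,0,0],[2,0,0],[2,0,0]],"rot":[[0,0,0],[0,0,0],[0,0,0]]}' 30 >/dev/null; python3 q.py
```

```text
t 5.1333 pos [641.7  24.4 161.5] off [ 4.1  0.6 -0.4] rot [-0.01  0.03  0.07] w 20.1 F [-0.9 -0.1 -2.7]
toolF [ 1.74 -2.23  0.38]
t 5.3833 pos [642.9  24.1 160.1] off [ 2.3  0.4 -0.3] rot [-0.01  0.02  0.04] w 19.8 F [-2.7 -0.4 -1.9]
toolF [ 0.09 -3.12  1.15]
```

```bash

python3 -m handwheel '{"gripper":[0.95,0.95,0.95],"offset":[[1,0,0],[2,0,0],[2,0,0]],"rot":[[0,0,0],[0,0,0],[0,0,0]]}' 30 >/dev/null; python3 q.py
python3 -c "
from h import *
snap('wrist','w7',(180,120,340,240))
im,C=snap('side','s7',(240,110,360,200))"
```

```text
t 5.6333 pos [644.   23.8 158.7] off [ 0.4  0.2 -0.3] rot [-0.01  0.02  0.03] w 20.2 F [-3.3 -0.5 -1. ]
toolF [-0.92 -3.01  1.37]
w7 scale 5.0 crop (180, 120, 340, 240)
s7 scale 6.666666666666667 crop (240, 110, 360, 200)
```

View pics/s7.png

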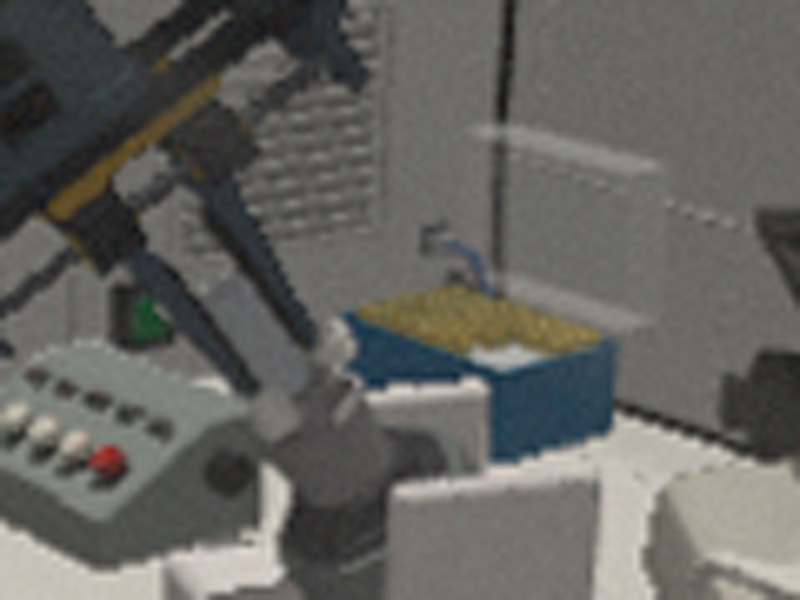

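View pics/w7.png

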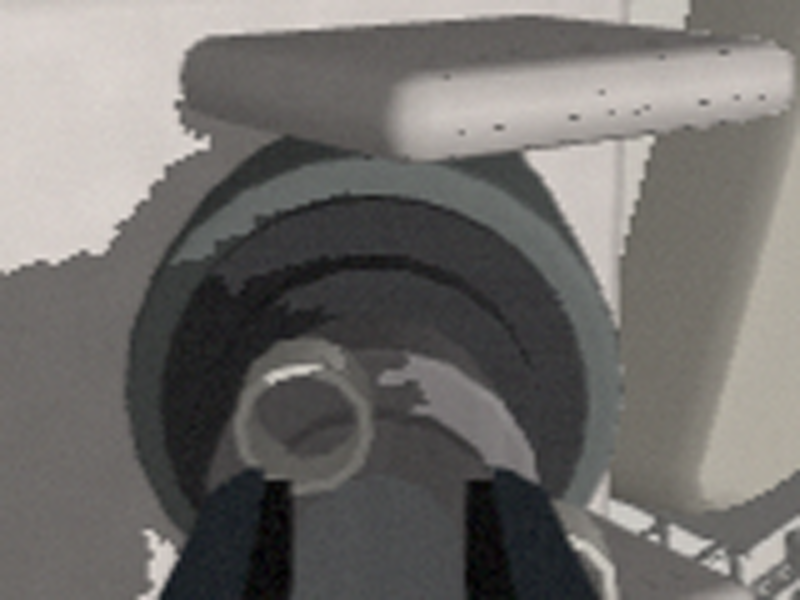

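```bash

python3 -m handwheel '{"gripper":[0.55,0.55,0.55,0.55,0.55],"offset":[[0,-0.6,0.3],[0,-0.6,0.3],[0,-0.6,0.3],[0,-0.6,0.3],[0,-0.6,0.3]],"rot":[[0,0,0],[0,0,0],[0,0,0],[0,0,0],[0,0,0]]}' 30; python3 q.py
python3 -c "
from h import *
snap('wrist','w8')
im,C=snap('side','s8',(240,110,360,200))"
```

```text
time_s: 6.15
ee_pos: [644.3, 23.8, 159.0]
ee_rot: [90.1, 54.9, -16.4]
force: [0.5, 0.6, 0.6]
gripper_width: 41.3
t 6.15 pos [644.3  23.8 159. ] off [ 0.5 -0.1 -0.2] rot [-0.02 -0.03 -0.06] w 41.3 F [0.5 0.6 0.6]
toolF [-0.27  0.59 -0.7 ]
w8 scale 1.5625 crop None
s8 scale 6.666666666666667 crop (240, 110, 360, 200)
```

View pics/s8.png

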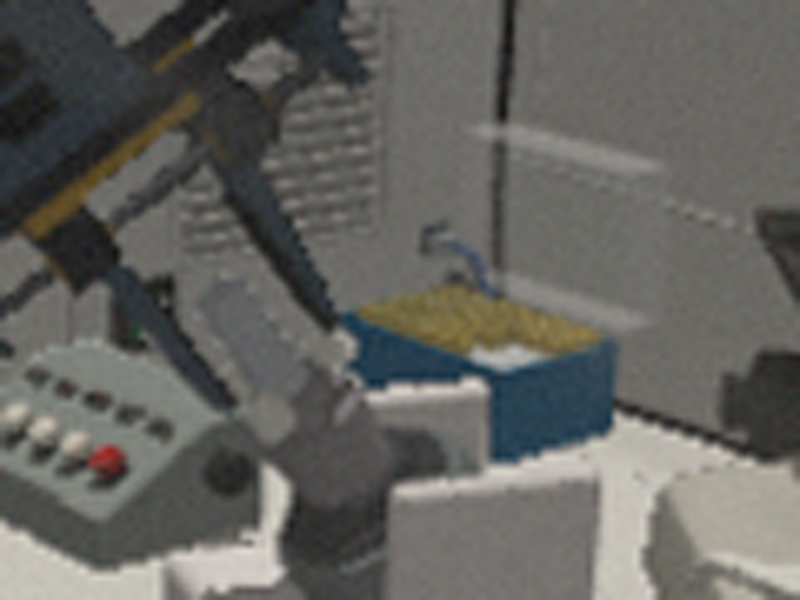

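View pics/w8.png

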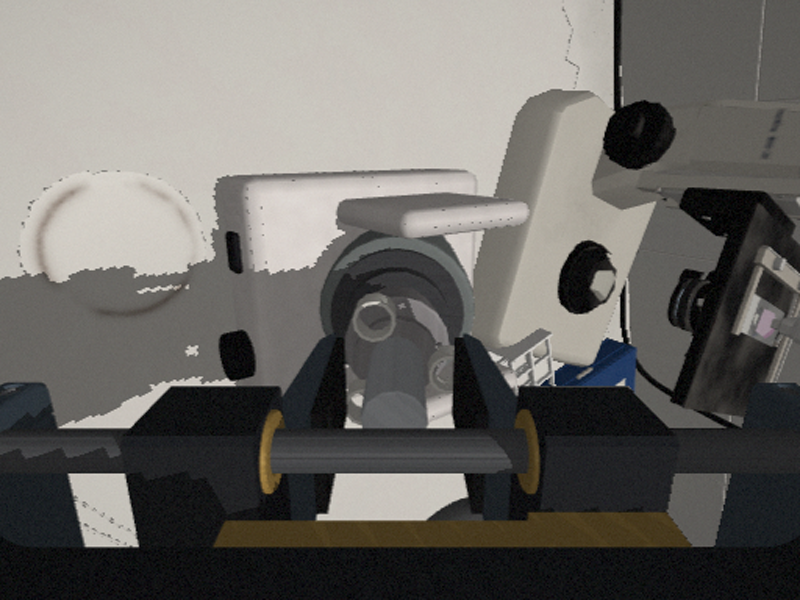

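```bash

python3 -m handwheel '{"gripper":[0.55,0.55,0.55,0.55,0.55],"offset":[[-15,0,0],[-50,0,0],[-85,0,0],[-100,0,0],[-100,0,0]],"rot":[[0,0,0],[0,0,0],[0,0,0],[0,0,0],[0,0,0]]}' 30; python3 q.py
python3 -c "
from h import *
snap('wrist','w9')
im,C=snap('side','s9',(240,110,360,200));snap('scene','c9',(250,100,350,175))
deltas([460,-110,214],DOWN)"
```

```text
time_s: 6.67
ee_pos: [589.3, 40.8, 244.8]
ee_rot: [90.4, 54.6, -16.1]
force: [-0.2, -0.2, 0.9]
gripper_width: 41.5
t 6.6667 pos [589.3  40.8 244.8] off [103.9  -2.9   0.9] rot [-0.08 -0.21 -0.38] w 41.5 F [-0.2 -0.2  0.9]
toolF [-0.84  0.45  0.28]
w9 scale 1.5625 crop None
s9 scale 6.666666666666667 crop (240, 110, 360, 200)
c9 scale 8.0 crop (250, 100, 350, 175)
t 6.8167 pos [588.6  39.8 239.4] off [-25.3 -80.8 180.2] rot [-15.98   5.06 -34.69] w 40.9 F [ 0.9  0.4 -0.4]
```

View pics/s9.png

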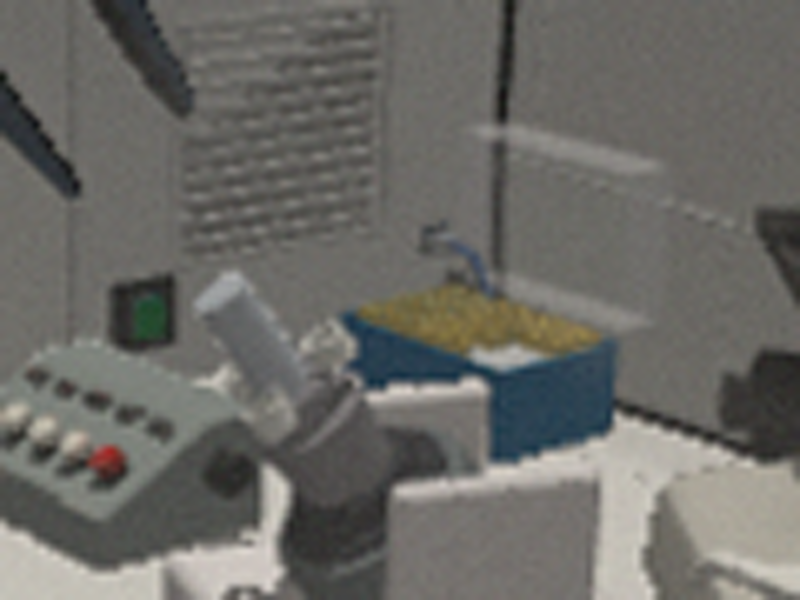

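View pics/w9.png

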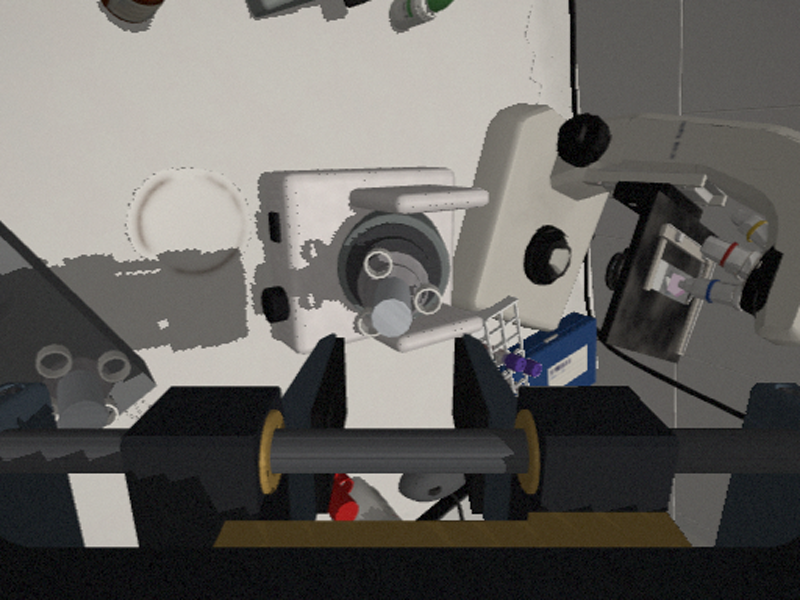

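View pics/c9.png

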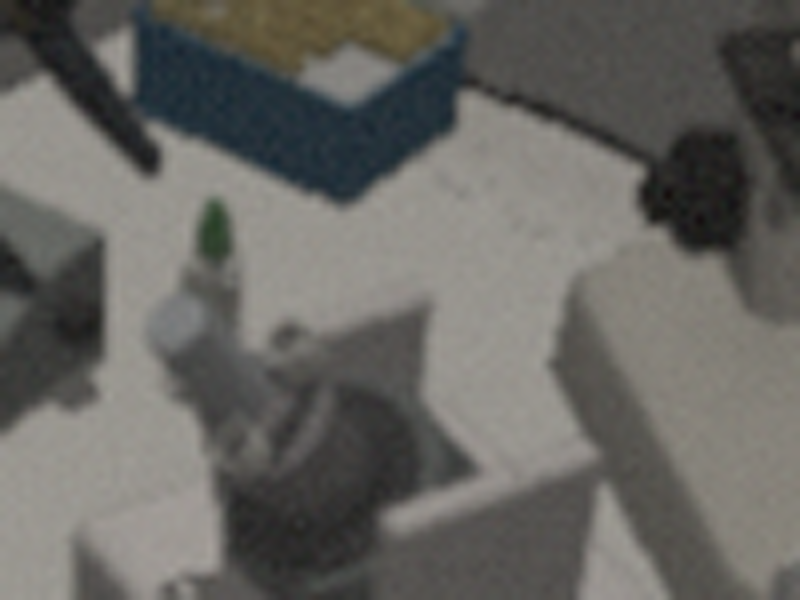

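```bash
python3 - <<'E'
from h import *
im,C=load('wrist','w9');S=cam('scene');D=cam('side')
o=[(C,392/1.5625,318/1.5625),(S,272.5,140.9),(D,272.85,153.8)]
R=spin();z=-R[:,0];P=np.array([660.5,19.2,134.7])
for sel in (o,[o[0],o[1]],[o[0],o[2]],o[1:]):
    x,r=tri([ray(*a) for a in sel]); print(x.round(1),np.round(r,1),'spindle frame (z,y,x tool)',((x-P)@z).round(1),((x-P)@R[:,1]).round(1),((x-P)@R[:,2]).round(1))
for h in (60,64,68):
  print(h,[ (proj(a[0],P+z*h)-a[1:]).round(1) for a in o])
E
```

```text
[625.7  27.9 182.9] [0.7 0.7 0.5] spindle frame (z,y,x tool) 60.1 -1.7 1.5
[626.2  27.7 182.4] [0.6 0.6] spindle frame (z,y,x tool) 59.3 -1.6 1.6
[625.8  28.3 183.4] [0.4 0.4] spindle frame (z,y,x tool) 60.4 -1.4 1.2
[623.9  26.2 183.9] [0. 0.] spindle frame (z,y,x tool) 61.6 -2.1 3.6
60 [array([ 1.2, -1.5]), array([ 0.2, -1.1]), array([ 0.5, -0.5])]
64 [array([1.1, 0. ]), array([-0.6, -1.9]), array([-0.3, -1.7])]
68 [array([1.1, 1.6]), array([-1.3, -2.7]), array([-1.2, -2.9])]
```

```bash
python3 - <<'E'
from h import *
S=cam('scene');k=1.5625
print('sanit',plane(S,562/k,400/k,0),plane(S,573/k,322/k,165))
deltas([456,-171,180],DOWN)
E
```

```text
sanit [ 620.90037264 -271.86426464    0.        ] [ 615.8627368  -253.96130582  165.        ]
t 6.8167 pos [588.6  39.8 239.4] off [ 10.3 -89.2 239.8] rot [-15.98   5.06 -34.69] w 40.9 F [ 0.9  0.4 -0.4]
```

```bash

python3 -m handwheel '{"gripper":[0.5,0.5,0.5,0.5,0.5],"offset":[[-10,-12,34],[-10,-25,68],[-10,-37,102],[-8,-50,137],[-5,-64,171]],"rot":[[-2.5,0.8,-5],[-5,1.6,-10],[-7.5,2.4,-15],[-10,3.2,-20],[-12,3.8,-26]]}' 30
python3 -c "
from h import *
deltas([456,-171,180],DOWN)"
```

```text
time_s: 7.23
ee_pos: [503.0, -83.3, 214.0]
ee_rot: [84.1, 77.6, -11.3]
force: [0.3, -0.6, -1.1]
gripper_width: 45.6
t 7.2333 pos [503.  -83.3 214. ] off [ 27.  -45.1  91. ] rot [ -5.39   1.85 -12.25] w 45.6 F [ 0.3 -0.6 -1.1]
```

```bash

python3 -m handwheel '{"gripper":[0.5,0.5,0.5,0.5],"offset":[[9,-15,35],[18,-30,72],[18,-30,72],[18,-30,72]],"rot":[[-2,0.7,-4.5],[-4,1.3,-8.8],[-4,1.3,-8.8],[-4,1.3,-8.8]]}' 30
python3 -c "
from h import *
snap('wrist','w10')
deltas([456,-171,180],DOWN)"
```

```text
time_s: 7.57
ee_pos: [471.0, -154.9, 190.1]
ee_rot: [80.4, 86.5, -11.5]
force: [0.4, -0.4, -1.2]
gripper_width: 45.6
w10 scale 1.5625 crop None
t 7.6167 pos [ 471.2 -153.5  190.8] off [ 10.1 -15.3  17.8] rot [-1.8   0.65 -3.54] w 45.4 F [-0.3  0.2  0.6]
```

View pics/w10.png

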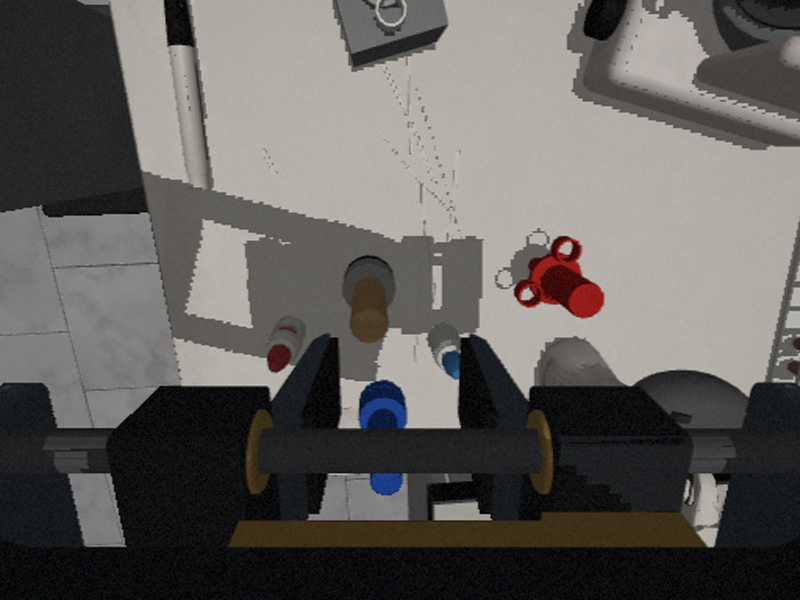

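```bash
python3 - <<'E'
from h import *
im,C=load('wrist','w10');k=1.5625
print('top',plane(C,368/k,325/k,104),'red top',plane(C,279/k,358/k,66),'blue',plane(C,453/k,366/k,66))
deltas([456,-171,130],DOWN)
E
```

```text
top [ 458.32553637 -165.85280719  104.        ] red top [ 398.79453853 -199.57042893   66.        ] blue [ 512.5901908  -212.38343258   66.        ]
t 7.6167 pos [ 471.2 -153.5  190.8] off [ 60.  -18.4  17.3] rot [-1.8   0.65 -3.54] w 45.4 F [-0.3  0.2  0.6]
```

```bash

python3 -m handwheel '{"gripper":[0.5,0.5,0.5,0.5,0.5],"offset":[[20,-10,10],[40,-17,15],[55,-17,15],[55,-17,15],[55,-17,15]],"rot":[[-1.8,0.6,-3.5],[-1.8,0.6,-3.5],[-1.8,0.6,-3.5],[-1.8,0.6,-3.5],[-1.8,0.6,-3.5]]}' 30
python3 -c "
from h import *
im,C=snap('wrist','w11')
deltas([457,-169,49],DOWN)"
```

```text
time_s: 8.03
ee_pos: [457.6, -166.7, 136.5]
ee_rot: [59.8, 89.8, -29.9]
force: [0.2, -0.7, 0.2]
gripper_width: 45.5
w11 scale 1.5625 crop None
t 8.0833 pos [ 458.2 -167.1  137.5] off [88.4 -1.6  1.7] rot [ 0.26  0.13 -0.25] w 45.7 F [-0.3  0.4  0.7]
```

View pics/w11.png

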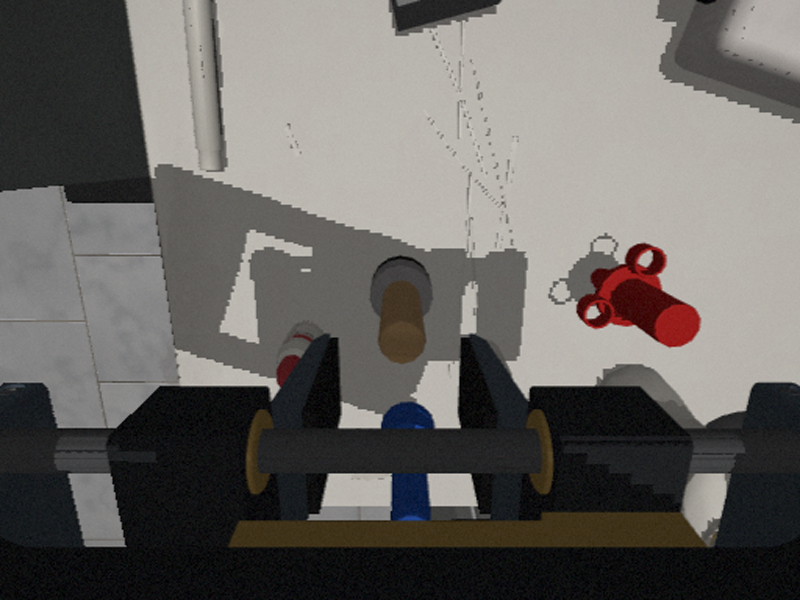

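```bash
python3 - <<'E'
from h import *
im,C=load('wrist','w11');k=1.5625
print(plane(C,402/k,341/k,104), 'head(top rim z30)',plane(C,401/k,285/k,30))
E
python3 -m handwheel '{"gripper":[0.5,0.5,0.5,0.5,0.5],"offset":[[25,0,0.5],[55,0,0.5],[80,0,0.5],[87,0,0.5],[87,0,0.5]],"rot":[[0,0,0],[0,0,0],[0,0,0],[0,0,0],[0,0,0]]}' 30
python3 -m handwheel '{"gripper":[0.95,0.95,0.95,0.95],"offset":[[0,0,0],[0,0,0],[0,0,0],[0,0,0]],"rot":[[0,0,0],[0,0,0],[0,0,0],[0,0,0]]}' 50
python3 -c "
from h import *
deltas([457,-169,49],DOWN)
im,C=snap('wrist','w12')"
```

```text
[ 458.82968308 -165.71264578  104.        ] head(top rim z30) [ 458.80964487 -159.92430658   30.        ]
time_s: 8.5
ee_pos: [457.6, -168.0, 49.5]
ee_rot: [53.8, 89.9, -36.0]
force: [0.2, 0.9, -0.1]
gripper_width: 45.3
time_s: 8.83
ee_pos: [458.9, -169.0, 51.3]
ee_rot: [63.3, 89.6, -26.5]
force: [0.3, -0.2, 0.1]
gripper_width: 22.0
t 8.8333 pos [ 458.9 -169.    51.3] off [ 2.3 -1.9 -0. ] rot [ 0.18  0.18 -0.36] w 22.0 F [ 0.3 -0.2  0.1]
w12 scale 1.5625 crop None
```

View pics/w12.png

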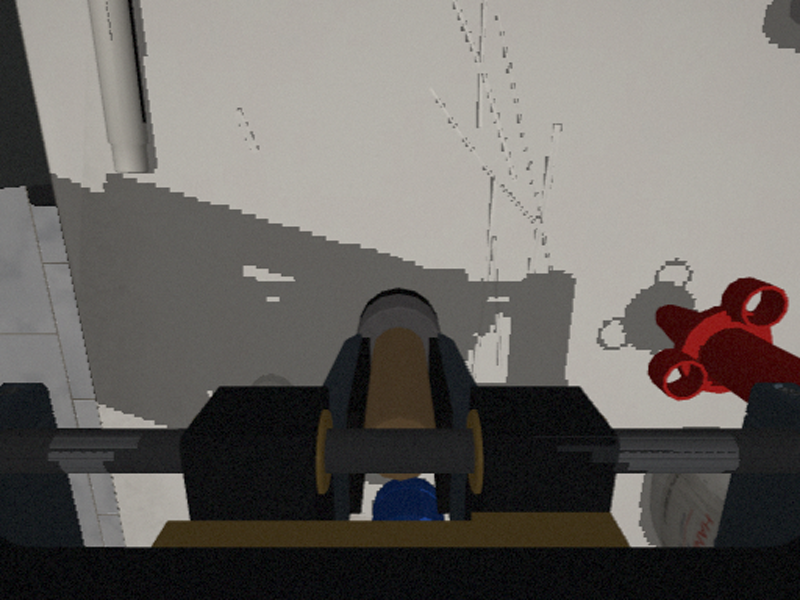

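```bash

python3 -m handwheel '{"gripper":[0.95,0.95],"offset":[[0,0,0],[0,0,0]],"rot":[[0,0,0],[0,0,0]]}' 50
python3 -c "
from h import *
deltas([457,-169,49],DOWN)"
python3 -m handwheel '{"gripper":[0.95,0.95,0.95,0.95,0.95],"offset":[[-15,0,0],[-50,0,0],[-90,0,0],[-130,0,0],[-170,0,0]],"rot":[[0,0,0],[0,0,0],[0,0,0],[0,0,0],[0,0,0]]}' 50
python3 - <<'E'
from h import *
R=spin(); z=-R[:,0]; P=np.array([660.5,19.2,134.7])
deltas(P+z*(54+50+45)-1.7*R[:,1]+1.0*R[:,2],R)
E
```

```text
time_s: 9.05
ee_pos: [458.7, -169.0, 51.3]
ee_rot: [62.3, 89.6, -27.5]
force: [-1.0, 0.3, 6.0]
gripper_width: 20.7
t 9.05 pos [ 458.7 -169.    51.3] off [ 2.3 -1.7 -0. ] rot [ 0.17  0.17 -0.32] w 20.7 F [-1.   0.3  6. ]
time_s: 9.47
ee_pos: [456.4, -168.0, 221.5]
ee_rot: [57.6, 89.8, -32.2]
force: [1.0, 0.4, -4.4]
gripper_width: 21.0
t 9.4667 pos [ 456.4 -168.   221.5] off [ -34.3  121.2 -210.5] rot [16.16 -5.02 34.59] w 21.0 F [ 1.   0.4 -4.4]
```

```bash

python3 -m handwheel '{"gripper":[0.95,0.95,0.95,0.95,0.95],"offset":[[-12,17,-30],[-25,34,-60],[-35,51,-90],[-35,68,-120],[-35,85,-150]],"rot":[[2.3,-0.7,4.9],[4.6,-1.4,9.8],[6.9,-2.1,14.8],[9.2,-2.9,19.7],[11.5,-3.6,24.7]]}' 50
python3 -m handwheel '{"gripper":[0.95,0.95],"offset":[[-4,0,-30],[-4,0,-30]],"rot":[[0,0,0],[0,0,0]]}' 50
python3 - <<'E'
from h import *
R=spin(); z=-R[:,0]; P=np.array([660.5,19.2,134.7])
deltas(P+z*(54+50+45)-1.7*R[:,1]+1.0*R[:,2],R)
E
```

```text
time_s: 9.88
ee_pos: [541.2, -18.0, 256.2]
ee_rot: [87.6, 64.7, -14.0]
force: [0.3, -1.4, -3.9]
gripper_width: 21.1
time_s: 10.05
ee_pos: [544.9, 15.4, 257.5]
ee_rot: [87.6, 65.1, -13.6]
force: [0.3, -0.5, -3.1]
gripper_width: 20.7
t 10.05 pos [544.9  15.4 257.5] off [ 11.9  23.1 -33.3] rot [ 4.97 -1.68 10.08] w 20.7 F [ 0.3 -0.5 -3.1]
```

```bash

python3 -m handwheel '{"gripper":[0.95,0.95,0.95,0.95],"offset":[[2,12,-17],[8,23,-33],[8,23,-33],[8,23,-33]],"rot":[[2.5,-0.8,5],[5,-1.7,10],[5,-1.7,10],[5,-1.7,10]]}' 50
python3 - <<'E'
from h import *
R=spin(); z=-R[:,0]; P=np.array([660.5,19.2,134.7])
deltas(P+z*(54+51+45)-1.7*R[:,1]+1.0*R[:,2],R)
snap('wrist','w13');snap('side','s13',(215,70,345,168))
deltas(P+z*(54+51+45)-1.7*R[:,1]+1.0*R[:,2],R)
E
```

```text
time_s: 10.38
ee_pos: [574.6, 38.7, 257.7]
ee_rot: [89.6, 55.2, -17.1]
force: [1.1, -0.5, -3.9]
gripper_width: 21.1
t 10.3833 pos [574.6  38.7 257.7] off [ 1.2 -0.3 -4.7] rot [-0.08  0.35  0.2 ] w 21.1 F [ 1.1 -0.5 -3.9]
w13 scale 1.5625 crop None
s13 scale 6.122448979591836 crop (215, 70, 345, 168)
t 10.4833 pos [575.2  37.6 259. ] off [ 1.7 -1.8 -5.6] rot [-0.17  0.37  0.14] w 21.2 F [ 0.   1.1 -3.2]
```

View pics/w13.png

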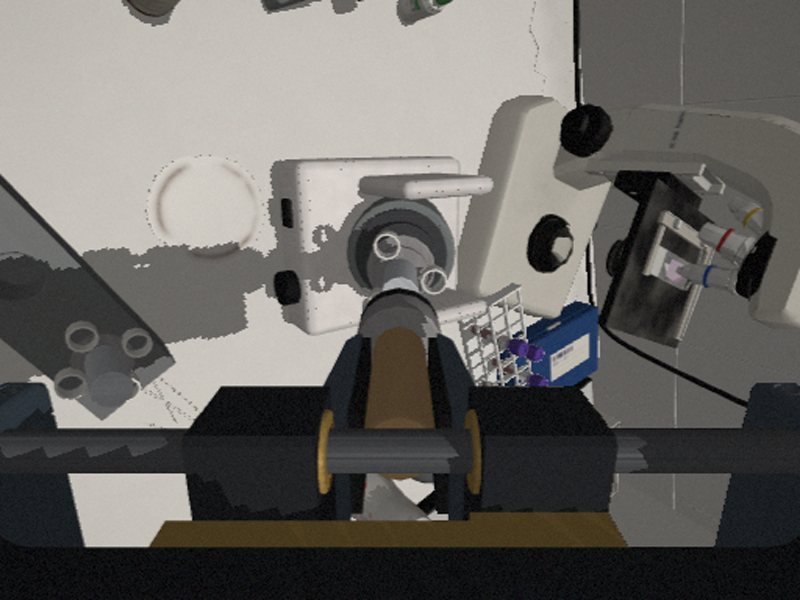

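View pics/s13.png

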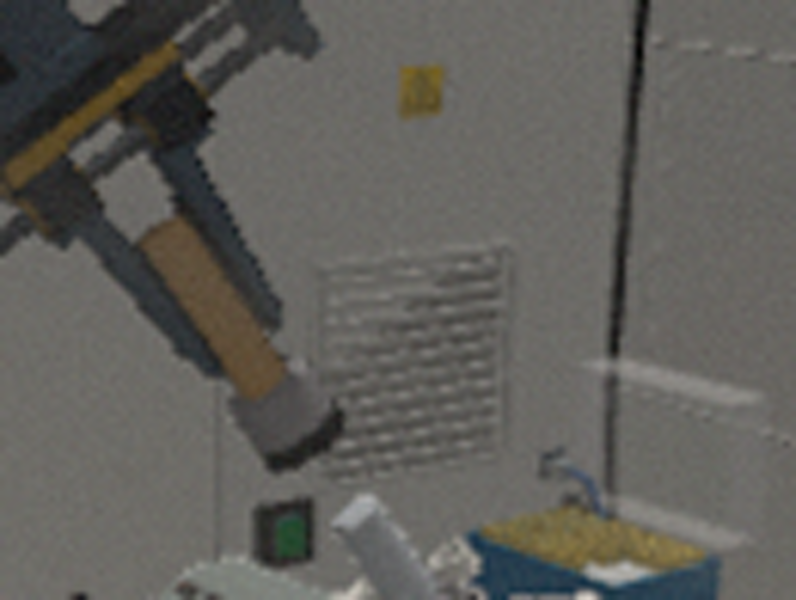

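```bash

cat > q.py <<'E'
from h import *
R=spin(); z=-R[:,0]; P=np.array([660.5,19.2,134.7])
s=state();v=s['ee_pos']-P
print('t',round(s['time_s'],2),'h',(v@z).round(1),'y,z',(v@R[:,1]).round(1),(v@R[:,2]).round(1),'rot',np.degrees(Ro.from_matrix(Rm(s['ee_rot']).T@R).as_rotvec()).round(2),'w',round(s['gripper_width'],1),'toolF',(Rm(s['ee_rot']).T@s['force']).round(2))
E
python3 -m handwheel '{"gripper":[0.95,0.95,0.95,0.95],"offset":[[10,-1,-5],[20,-1,-5],[28,-1,-5],[28,-1,-5]],"rot":[[0,0.3,0],[0,0.3,0],[0,0.3,0],[0,0.3,0]]}' 50 >/dev/null; python3 q.py
python3 -m handwheel '{"gripper":[0.95,0.95,0.95],"offset":[[2,0,0],[4,0,0],[4,0,0]],"rot":[[0,0,0],[0,0,0],[0,0,0]]}' 50 >/dev/null; python3 q.py
python3 -c "
from h import *
snap('side','s14',(215,90,345,188))"
```

```text
t 10.82 h 121.7 y,z -1.4 2.3 rot [-0.22  0.15  0.22] w 21.2 toolF [ 2.02 -1.49  0.55]
t 11.07 h 119.6 y,z 0.0 1.3 rot [-0.23  0.02  0.01] w 21.2 toolF [ 2.57 -1.34 -0.53]
s14 scale 6.122448979591836 crop (215, 90, 345, 188)
```

View pics/s14.png

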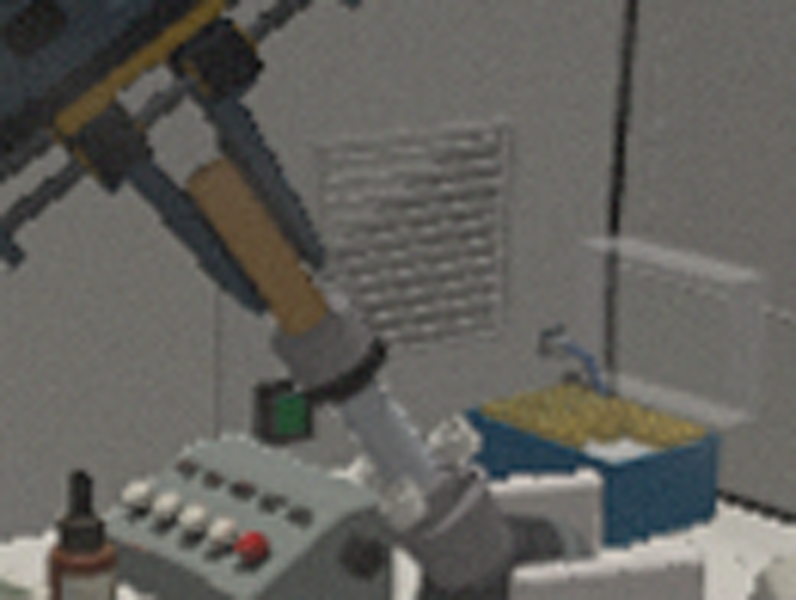

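```bash

python3 -m handwheel '{"gripper":[0.95,0.95,0.95],"offset":[[2,0,0],[3,0,0],[3,0,0]],"rot":[[0,0,0],[0,0,0],[0,0,0]]}' 50 >/dev/null; python3 q.py
python3 -m handwheel '{"gripper":[0.95,0.95,0.95],"offset":[[2,0,0],[3,0,0],[3,0,0]],"rot":[[0,0,0],[0,0,0],[0,0,0]]}' 50 >/dev/null; python3 q.py
```

```text
t 11.37 h 116.9 y,z -0.0 1.1 rot [-0.21  0.   -0.  ] w 21.2 toolF [ 2.39 -2.15  0.44]
t 11.62 h 114.0 y,z 0.2 1.0 rot [-0.21 -0.01 -0.02] w 20.9 toolF [ 0.73 -1.14 -0.25]
```

```bash

python3 -m handwheel '{"gripper":[0.95,0.95,0.95],"offset":[[2,0,0],[3,0,0],[3,0,0]],"rot":[[0,0,0],[0,0,0],[0,0,0]]}' 50 >/dev/null; python3 q.py
python3 -m handwheel '{"gripper":[0.95,0.95,0.95],"offset":[[-8,0,0],[-16,0,0],[-16,0,0]],"rot":[[0,0,0],[0,0,0],[0,0,0]]}' 50 >/dev/null; python3 q.py
python3 -c "
from h import *
snap('side','s15',(240,110,360,200)); snap('scene','c15',(250,100,350,175))"
```

```text
t 11.87 h 111.4 y,z 0.5 1.0 rot [-0.23 -0.03 -0.06] w 21.2 toolF [-3.48 -1.12 -0.82]
t 12.12 h 128.3 y,z 0.9 0.8 rot [-0.23 -0.06 -0.12] w 21.2 toolF [ 2.2  -1.31 -0.15]
s15 scale 6.666666666666667 crop (240, 110, 360, 200)
c15 scale 8.0 crop (250, 100, 350, 175)
```

View pics/s15.png

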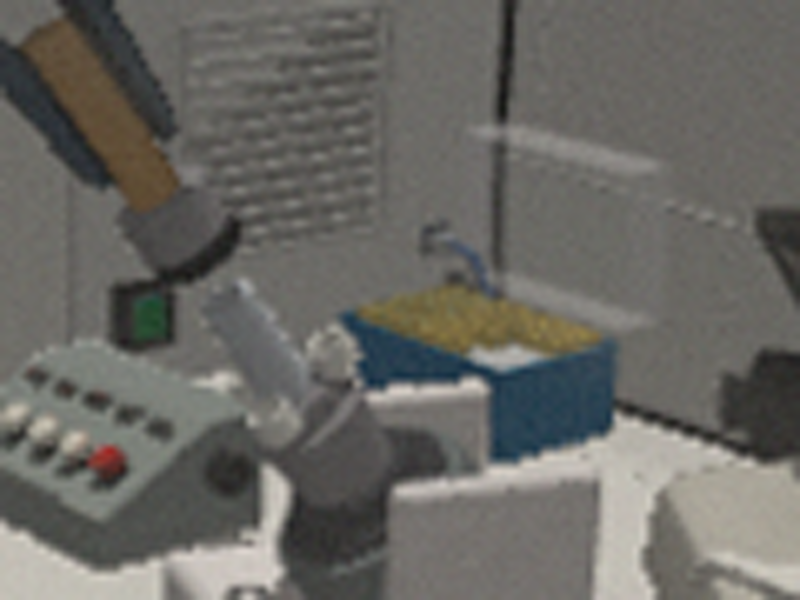

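```bash

python3 -m handwheel '{"gripper":[0.95,0.95,0.95,0.95],"offset":[[8,-0.6,0],[15,-0.6,0],[19,-0.6,0],[19,-0.6,0]],"rot":[[0,0,0],[0,0,0],[0,0,0],[0,0,0]]}' 55 >/dev/null; python3 q.py
python3 -m handwheel '{"gripper":[0.95,0.95,0.95],"offset":[[1.5,0,0],[2.5,0,0],[2.5,0,0]],"rot":[[0,0,0],[0,0,0],[0,0,0]]}' 55 >/dev/null; python3 q.py
```

```text
t 12.55 h 107.0 y,z -0.8 1.1 rot [-0.21  0.02  0.04] w 20.8 toolF [ 2.65 -1.8   0.5 ]
t 12.8 h 106.4 y,z -0.6 1.3 rot [-0.26  0.02 -0.01] w 21.1 toolF [-13.4   -3.69   0.22]
```

```bash

python3 -m handwheel '{"gripper":[0.95,0.95,0.95],"offset":[[1,0,0],[2,0,0],[2,0,0]],"rot":[[0,0,0],[0,0,0],[0,0,0]]}' 60 >/dev/null; python3 q.py
python3 -c "
from h import *
snap('side','s16',(240,110,360,200)); snap('scene','c16',(250,100,350,175))"; python3 q.py
```

```text
t 13.05 h 106.2 y,z -0.4 1.3 rot [-0.33  0.   -0.06] w 21.1 toolF [-30.12  -7.73   1.33]
s16 scale 6.666666666666667 crop (240, 110, 360, 200)
c16 scale 8.0 crop (250, 100, 350, 175)
t 13.15 h 106.2 y,z -0.4 1.3 rot [-0.32 -0.   -0.07] w 20.9 toolF [-30.37  -7.42   1.33]
```

View pics/s16.png

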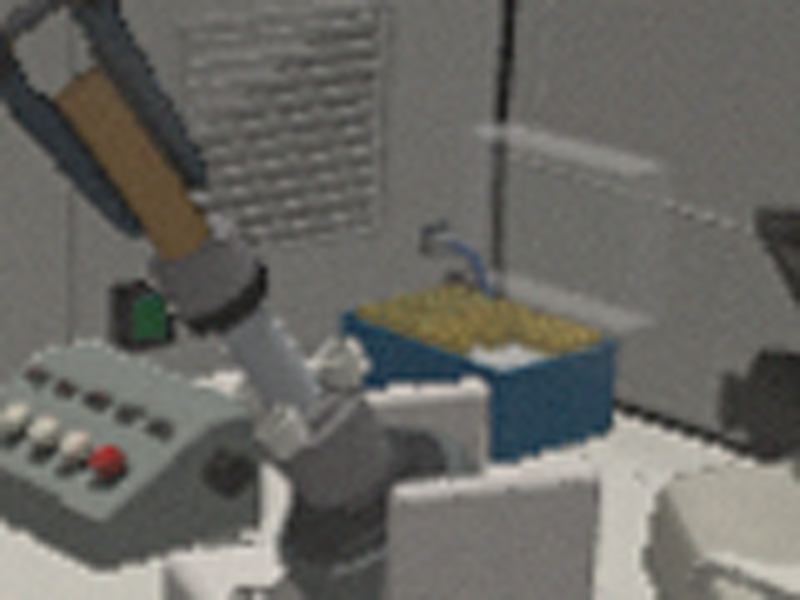

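View pics/c16.png

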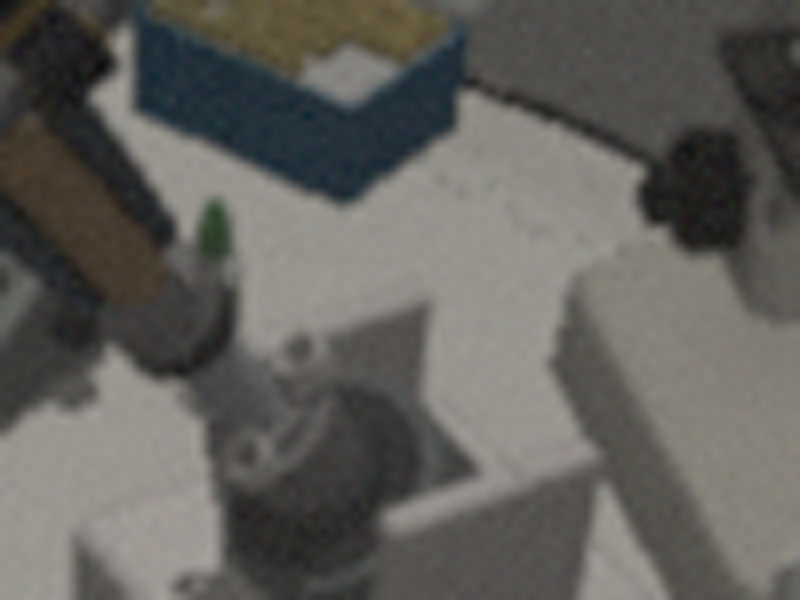

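```bash

python3 -m handwheel '{"gripper":[0.95,0.95,0.95,0.95,0.95],"offset":[[-10,0,0],[-30,0,0],[-60,0,0],[-60,0,0],[-60,0,0]],"rot":[[0,0,0],[0,0,0],[0,0,0],[0,0,0],[0,0,0]]}' 50 >/dev/null; python3 q.py
python3 -c "
from h import *
snap('side','s17',(240,110,360,200)); snap('scene','c17',(250,100,350,175));snap('wrist','w17',(190,100,340,212))"
```

```text
t 13.57 h 164.1 y,z 0.2 0.7 rot [-0.23 -0.08 -0.13] w 21.0 toolF [ 2.31 -2.99  0.8 ]
s17 scale 6.666666666666667 crop (240, 110, 360, 200)
c17 scale 8.0 crop (250, 100, 350, 175)
w17 scale 5.333333333333333 crop (190, 100, 340, 212)
```

View pics/s17.png

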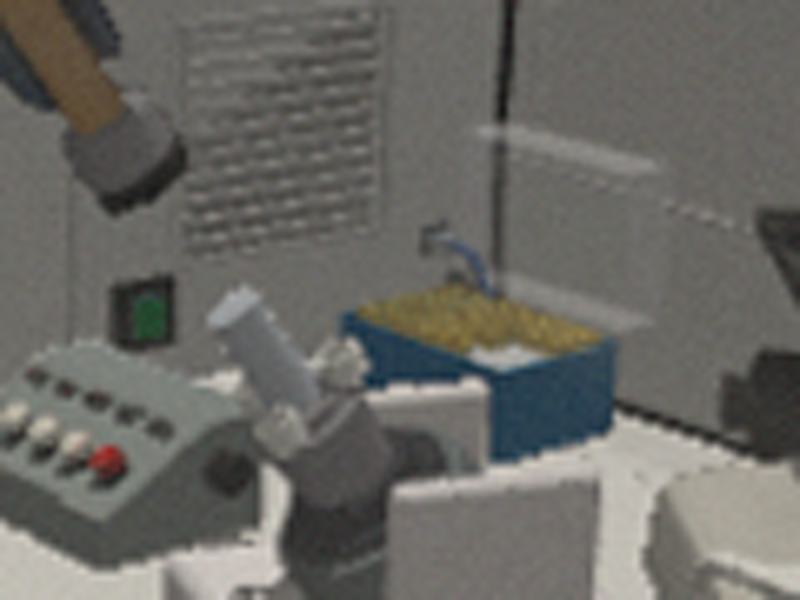

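View pics/c17.png

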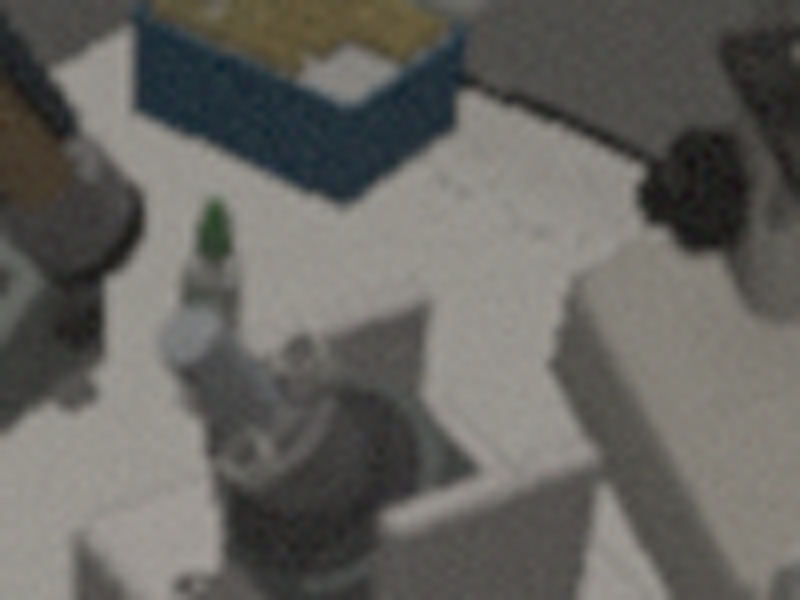

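View pics/w17.png

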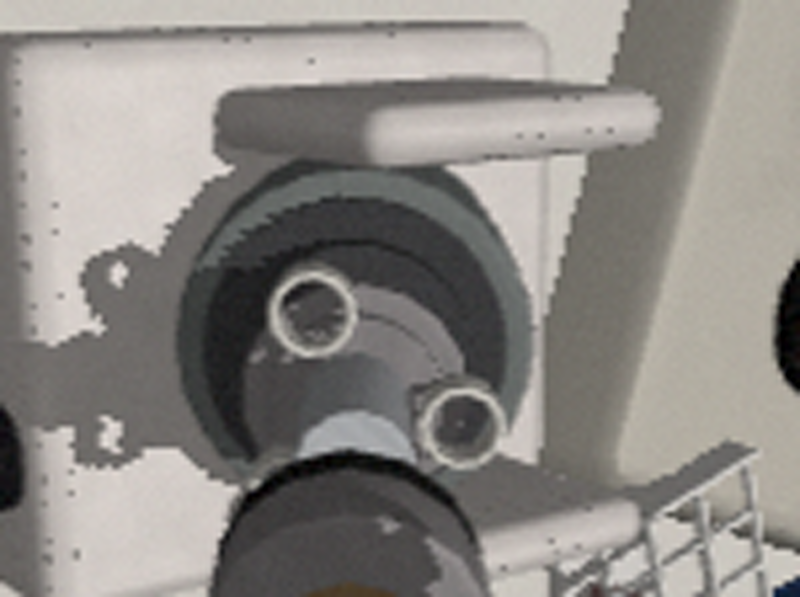

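```bash
python3 -c "
from h import *
deltas([458.7,-169,170],DOWN)"
```

```text
t 13.7167 pos [569.6  44.6 266.3] off [ 53.3 -91.7 236.5] rot [-16.19   5.04 -34.61] w 21.1 F [-0.8 -1.2 -2.7]
```

```bash

python3 -m handwheel '{"gripper":[0.95,0.95,0.95,0.95,0.95],"offset":[[-8,-13,33],[-8,-26,66],[-5,-39,100],[5,-52,134],[15,-65,168]],"rot":[[-2.3,0.7,-4.9],[-4.6,1.4,-9.8],[-6.9,2.1,-14.8],[-9.2,2.9,-19.7],[-11.5,3.6,-24.7]]}' 50
python3 -m handwheel '{"gripper":[0.95,0.95],"offset":[[0,0,0],[0,0,0]],"rot":[[0,0,0],[0,0,0]]}' 50
python3 -c "
from h import *
deltas([458.7,-169,140],DOWN)"
```

```text
time_s: 14.13
ee_pos: [488.2, -84.6, 227.2]
ee_rot: [84.9, 78.7, -10.2]
force: [0.8, -1.2, -3.4]
gripper_width: 21.4
time_s: 14.3
ee_pos: [488.7, -87.1, 225.0]
ee_rot: [84.3, 78.8, -11.4]
force: [0.1, 0.8, -2.7]
gripper_width: 20.9
t 14.3 pos [488.7 -87.1 225. ] off [ 80.8 -38.   82.8] rot [ -5.63   1.67 -11.11] w 20.9 F [ 0.1  0.8 -2.7]
```

```bash

python3 -m handwheel '{"gripper":[0.95,0.95,0.95,0.95,0.95],"offset":[[10,-18,28],[25,-28,56],[45,-38,82],[60,-38,82],[60,-38,82]],"rot":[[-2.8,0.8,-5.5],[-5.6,1.7,-11.1],[-5.6,1.7,-11.1],[-5.6,1.7,-11.1],[-5.6,1.7,-11.1]]}' 50
python3 -m handwheel '{"gripper":[0.95,0.95],"offset":[[0,0,0],[0,0,0]],"rot":[[0,0,0],[0,0,0]]}' 50
python3 -c "
from h import *
snap('side','s18');snap('scene','c18',(200,180,380,315))
deltas([458.7,-169,52.5],DOWN)"
```

```text
time_s: 14.72
ee_pos: [454.4, -164.2, 158.9]
ee_rot: [-140.1, 89.8, 130.2]
force: [-0.6, 0.8, -2.4]
gripper_width: 21.0
time_s: 14.88
ee_pos: [456.5, -163.7, 163.2]
ee_rot: [89.8, 89.7, 0.3]
force: [0.2, 0.0, -2.4]
gripper_width: 21.3
s18 scale 1.5625 crop None
c18 scale 4.444444444444445 crop (200, 180, 380, 315)
t 14.9833 pos [ 456.6 -163.8  163.7] off [111.2   1.4   5.2] rot [ 0.43  0.02 -0.36] w 20.9 F [ 1.   0.2 -3.1]
```

View pics/c18.png

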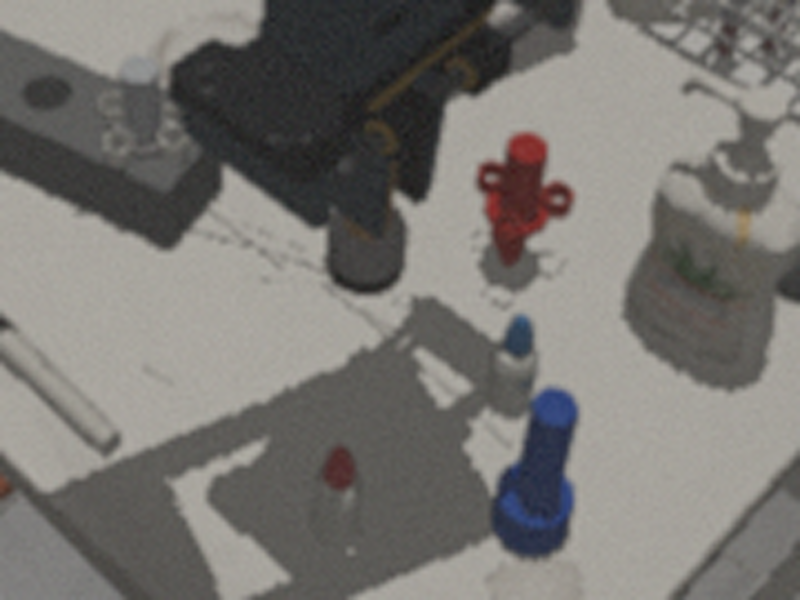

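View pics/s18.png

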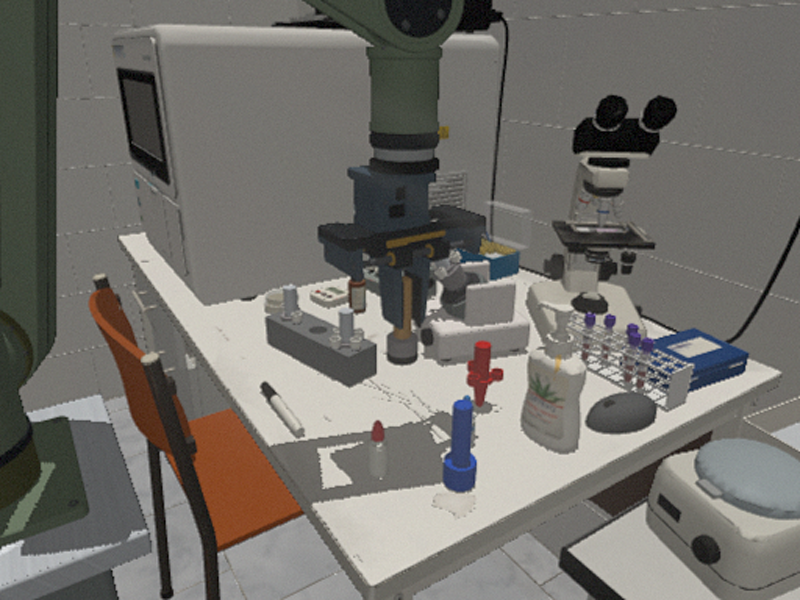

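```bash

python3 -m handwheel '{"gripper":[0.95,0.95,0.95,0.95,0.95],"offset":[[30,1,4],[65,1,4],[90,1,4],[103,1,4],[103,1,4]],"rot":[[0,0,0],[0,0,0],[0,0,0],[0,0,0],[0,0,0]]}' 50
python3 -m handwheel '{"gripper":[0.95,0.95,0.95],"offset":[[2,0,0],[4,0,0],[4,0,0]],"rot":[[0,0,0],[0,0,0],[0,0,0]]}' 50
python3 -c "
from h import *
deltas([458.7,-169,51.3],DOWN)"
```

```text
time_s: 15.4
ee_pos: [455.6, -167.2, 57.7]
ee_rot: [-166.7, 89.9, 103.7]
force: [-0.7, -0.4, -2.5]
gripper_width: 21.0
time_s: 15.65
ee_pos: [458.2, -168.7, 56.8]
ee_rot: [84.8, 89.6, -4.8]
force: [-0.0, -0.1, -3.4]
gripper_width: 21.2
t 15.65 pos [ 458.2 -168.7   56.8] off [5.5 0.5 0.3] rot [ 0.36  0.03 -0.37] w 21.2 F [-0.  -0.1 -3.4]
```

```bash

python3 -m handwheel '{"gripper":[0.95,0.95,0.95,0.95],"offset":[[1,0,0],[2.5,0,0],[4,0,0],[4,0,0]],"rot":[[0,0,0],[0,0,0],[0,0,0],[0,0,0]]}' 50
python3 -m handwheel '{"gripper":[0.95,0.95,0.95],"offset":[[1,0,0],[1.5,0,0],[1.5,0,0]],"rot":[[0,0,0],[0,0,0],[0,0,0]]}' 50
python3 -c "
from h import *
deltas([458.7,-169,51.3],DOWN);snap('side','s19',(200,190,320,280))"
```

```text
time_s: 15.98
ee_pos: [456.9, -168.4, 51.5]
ee_rot: [98.9, 89.8, 9.2]
force: [-0.2, -0.1, -3.3]
gripper_width: 21.0
time_s: 16.23
ee_pos: [457.1, -168.4, 51.3]
ee_rot: [97.0, 89.8, 7.3]
force: [-2.5, 1.5, 8.6]
gripper_width: 20.9
t 16.2333 pos [ 457.1 -168.4   51.3] off [0.  1.6 0.6] rot [ 0.34 -0.03 -0.23] w 20.9 F [-2.5  1.5  8.6]
s19 scale 6.666666666666667 crop (200, 190, 320, 280)
```

View pics/s19.png

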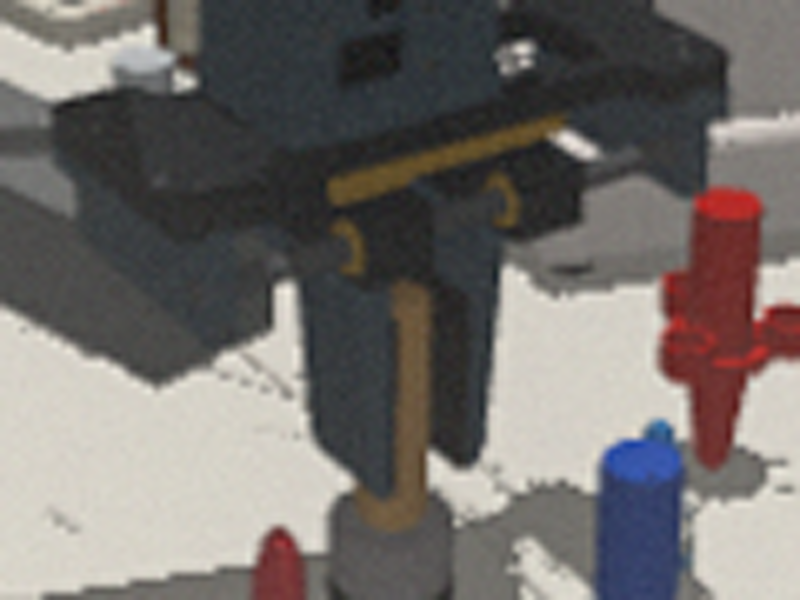

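On the desk (8.6 N + weight). Release and rise.

```bash

python3 -m handwheel '{"gripper":[0.5,0.5,0.5,0.5,0.5],"offset":[[0,0,0],[0,0,0],[0,0,0],[0,0,0],[0,0,0]],"rot":[[0,0,0],[0,0,0],[0,0,0],[0,0,0],[0,0,0]]}' 30
python3 -m handwheel '{"gripper":[0.5,0.5,0.5,0.5,0.5],"offset":[[-10,0,0],[-45,0,0],[-85,0,0],[-125,0,0],[-165,0,0]],"rot":[[0,0,0],[0,0,0],[0,0,0],[0,0,0],[0,0,0]]}' 30
python3 -m handwheel '{"gripper":[0.5,0.5,0.5],"offset":[[0,0,-30],[0,0,-60],[0,0,-60]],"rot":[[0,0,0],[0,0,0],[0,0,0]]}' 30
python3 -m handwheel '{"gripper":[0.5,0.5],"offset":[[0,0,0],[0,0,0]],"rot":[[0,0,0],[0,0,0]]}' 30
python3 -c "
from h import *
snap('side','s20');snap('scene','c20');snap('wrist','w20')
im,_=load('side','s20');save(im,'s20z',(240,110,360,200));im,_=load('scene','c20');save(im,'c20z',(250,100,350,175))
s=state();print(s['ee_pos'],s['force'])"
```

```text
time_s: 16.7
ee_pos: [457.1, -168.5, 49.9]
ee_rot: [98.5, 89.8, 8.9]
force: [0.3, 0.5, -0.6]
gripper_width: 45.6
time_s: 17.12
ee_pos: [456.0, -168.4, 216.6]
ee_rot: [104.4, 89.8, 14.7]
force: [1.8, -0.8, -0.2]
gripper_width: 45.6
time_s: 17.37
ee_pos: [455.7, -105.1, 215.8]
ee_rot: [121.0, 89.7, 31.5]
force: [0.0, 0.4, -0.2]
gripper_width: 45.7
time_s: 17.53
ee_pos: [456.0, -108.7, 214.8]
ee_rot: [91.8, 89.8, 2.2]
force: [-0.1, -1.3, -0.5]
gripper_width: 45.5
s20 scale 1.5625 crop None
c20 scale 1.5625 crop None
w20 scale 1.5625 crop None
s20z scale 6.666666666666667 crop (240, 110, 360, 200)
c20z scale 8.0 crop (250, 100, 350, 175)
[ 456.04497773 -109.25805338  214.63136634] [-0.21960985  0.47464127 -0.39232723]
```

View pics/s20.png

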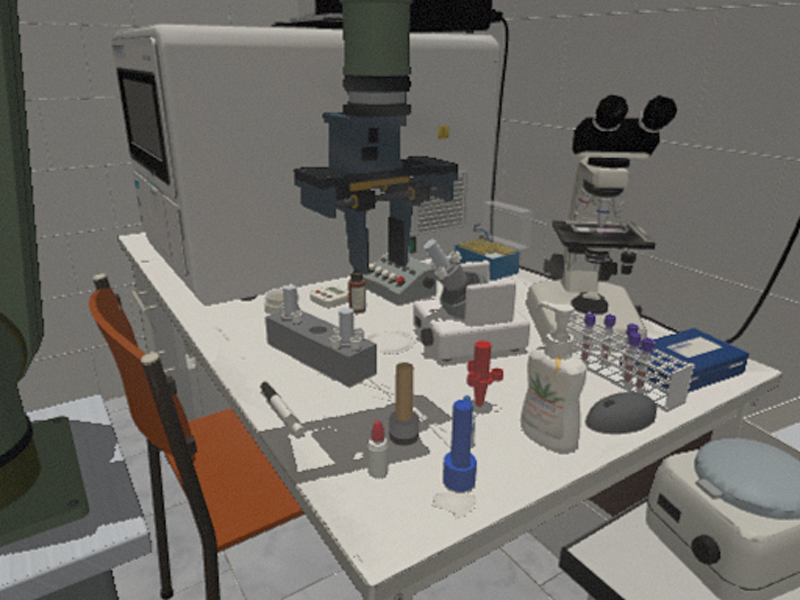

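View pics/s20z.png

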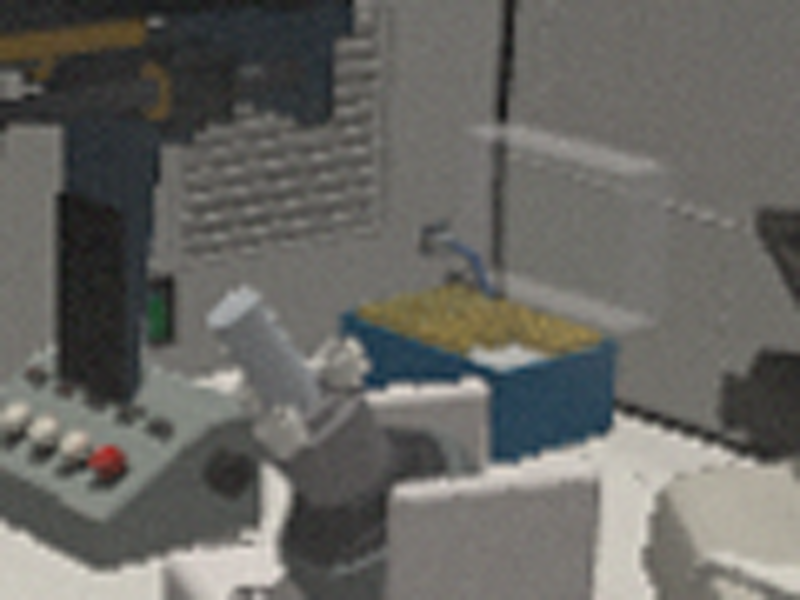

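View pics/w20.png

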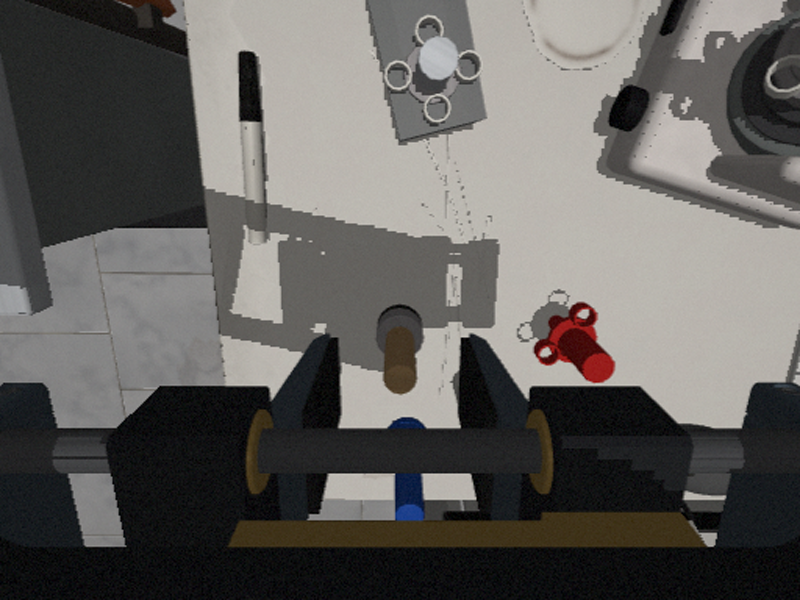

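View pics/c20z.png

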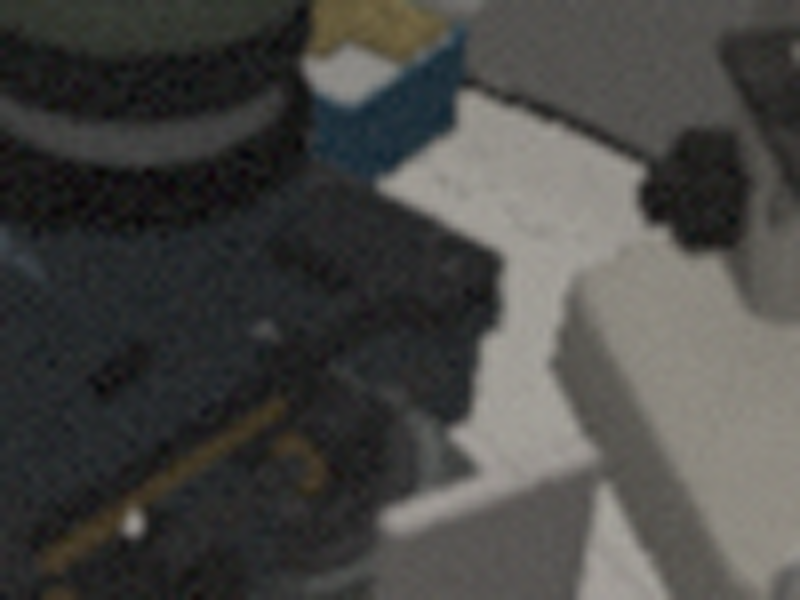

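```bash
python3 - <<'E'
from h import *
S=cam('scene');D=cam('side')
z=-spin()[:,0]
n,r=tri([ray(S,283.6,152.4),ray(D,286.3,172.6)]);print(n,r)
for a,b in [((272.5,140.9),(272.85,153.8)),((274.1,142.25),(275.4,156.05))]:
    k,r2=tri([ray(S,*a),ray(D,*b)])
    v=k-n; print(k.round(1),r2,'len',np.linalg.norm(v).round(1),'along',(v@z).round(1),'tilt',np.degrees(np.arccos(v@z/np.linalg.norm(v))).round(1))
E
```

```text
[662.76509317  20.34862588 129.7376368 ] [np.float64(0.18320984633549445), np.float64(0.1832098463355142)]
[623.9  26.2 183.9] [np.float64(0.027407154261769522), np.float64(0.027407154261824565)] len 66.9 along 66.7 tilt 4.7
[630.8  26.  176.8] [np.float64(0.7826071884971437), np.float64(0.7826071884971977)] len 57.2 along 57.1 tilt 3.7
```

```bash

python3 -m handwheel '{"gripper":[0.5,0.5,0.5,0.5,0.5],"offset":[[-15,25,-25],[-25,55,-50],[-25,85,-75],[-25,110,-100],[-25,110,-100]],"rot":[[0,0,0],[0,0,0],[0,0,0],[0,0,0],[0,0,0]]}' 30
python3 -m handwheel '{"gripper":[0.5,0.5,0.5],"offset":[[0,0,0],[0,0,0],[0,0,0]],"rot":[[0,0,0],[0,0,0],[0,0,0]]}' 30
python3 -c "
from h import *
im,C=snap('wrist','w21');save(im,'w21z',(300,110,440,215))
print(state()['ee_pos'])"
```

```text
time_s: 18.1
ee_pos: [569.7, -4.8, 239.5]
ee_rot: [115.6, 89.6, 26.1]
force: [-0.4, -0.4, -0.1]
gripper_width: 45.8
time_s: 18.35
ee_pos: [564.5, -9.1, 240.3]
ee_rot: [93.7, 89.9, 4.0]
force: [0.3, 0.2, -1.4]
gripper_width: 45.6
w21 scale 1.5625 crop None
w21z scale 5.714285714285714 crop (300, 110, 440, 215)
[564.50536583  -9.11356637 240.47792509]
```

View pics/w21.png

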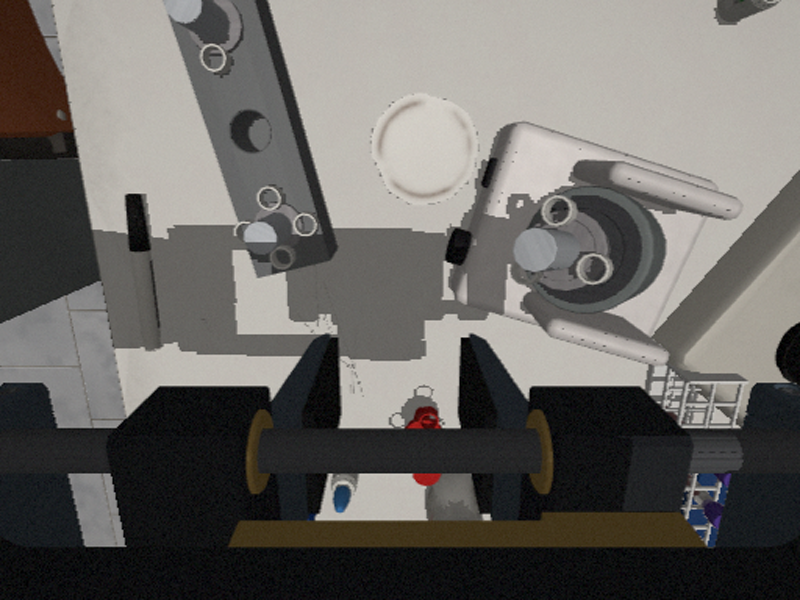

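View pics/w21z.png

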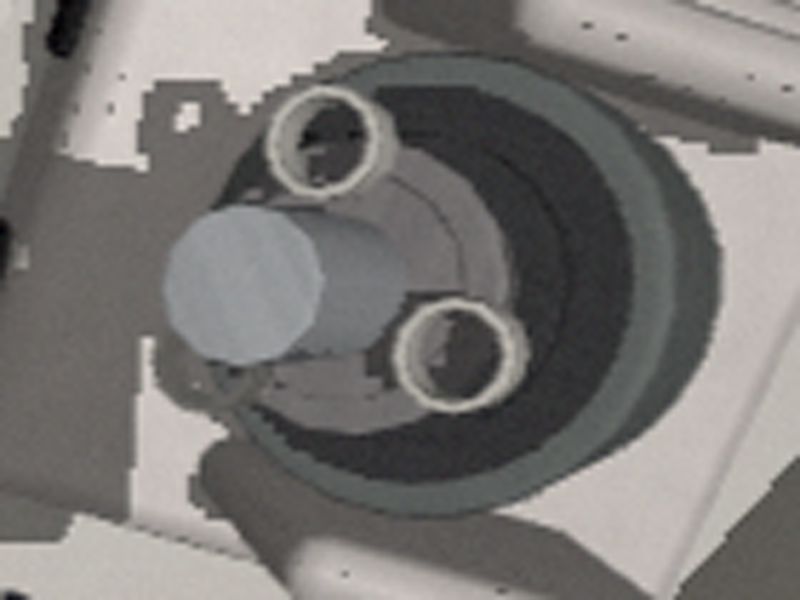

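```bash
python3 - <<'E'
from h import *
im,C=load('wrist','w21');R=spin();z=-R[:,0];P=np.array([660.5,19.2,134.7])
f=lambda X:(proj(C,X)-[300,110])*5.714
def circ(h,r):
    c=np.array([f(P+z*h+r*(np.cos(t)*R[:,1]+np.sin(t)*R[:,2])) for t in np.linspace(0,6.28,73)])
    return 'R',c[c[:,0].argmax()].round(0),'B',c[c[:,1].argmax()].round(0),'L',c[:,0].min().round(0),'T',c[:,1].min().round(0)
print('nose',circ(0,24))
for p in (0,2,4): print(p,'collar',circ(6+p,18),'knob',f(P+z*(54+p)).round(0))
# depth-free cross check: w9 was p~9
im,C=load('wrist','w9');g=lambda X:proj(C,X)*1.5625
print([g(P+z*(54+p)).round(1) for p in (8,10)])
E
```

```text
nose ('R', array([517., 286.]), 'B', array([362., 438.]), 'L', np.float64(205.0), 'T', np.float64(132.0))
0 collar ('R', array([467., 286.]), 'B', array([340., 402.]), 'L', np.float64(229.0), 'T', np.float64(169.0)) knob [247. 285.]
2 collar ('R', array([464., 286.]), 'B', array([336., 403.]), 'L', np.float64(225.0), 'T', np.float64(168.0)) knob [242. 285.]
4 collar ('R', array([461., 286.]), 'B', array([333., 404.]), 'L', np.float64(221.0), 'T', np.float64(167.0)) knob [237. 285.]
[array([394.2, 317.1]), array([394.2, 318.3])]
```

```bash
python3 -c "
from workcell import *
s=state();print(s['time_s'],s['qvel'].round(2));print(job_done())"
```

```text
18.4 [ 0.08 -0.22 -0.08  0.15 -0.04  0.14]
the job is handed in; nothing more can be done
None
```

The three-ring head is driven fully home in the spindle and the mallet is standing upright on the desk again. I handed the job in at 18.4 s, well inside the 56 s limit; no verdict was reported.

- **Setting by hand:** I took the head from the middle hole of the rack and set it lightly in the socket, where it stopped about 9 mm proud, then let go.
- **Driving:** The first mallet tap, at about 6 N, moved it roughly 3 mm. I lifted off and the head still stood about 6 mm proud. The second tap drove it to a hard stop, where the force rose past 30 N with almost no further travel.
- **Final checks:** In the last wrist view, the positions of the nose rim, collar rim and knob top match a fully seated head to within about 1 mm, with no visible tilt. The mallet looks vertical where it started, the two- and four-ring heads are still in the rack, and the two dropper bottles, brown bottle and sanitiser look unmoved.
- **A check that disagreed:** A rougher estimate from the fixed scene and side cameras put the head about 3 mm proud and tilted by about 4°. Its pixel uncertainty is 1–2 mm, so I relied on the closer wrist view and the hard stop.

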